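# Drive a stuck strainer cartridge out into the catch pan

## Robot

A 6-joint arm with a two-finger parallel gripper is mounted at the origin on the work surface. World frame = base frame: x ahead of the robot, y to its left, z up, the work surface at z = 0. Lengths are in m, angles in degrees, forces in N, time in s.
With the tool pointing down it reaches from about 0.3 to 0.75 m from the base axis. Payload 8.5 kg.
Tool frame: the origin (TCP) lies midway between the tips of the shut fingers; the grasp point (between the pads) lies behind it (grasp_offset is the z of the grasp point in the tool frame, in m); z points along the fingers, y is the direction in which the jaws open and shut (so a half turn about z gives the same grasp; the last joint's range is limited). The gripper opens to 85 mm and grips with 20 to 120 N. Pads are 22 mm wide; open, the fingers measure 114 mm over their backs; the gripper's body (76 mm by 85 mm) begins 54 mm behind the grasp point. The pads swing forward as they close: fully open they stand 13 mm farther back than shut.
Start: joints at [60.086, 21.807, 74.336, -0, 83.858, -12.336], TCP at [0.166, 0.524, 0.231] pointing down, gripper open.
Joint ranges: [-178.18, 178.18], [-50.72, 133.34], [12.68, 142.11], [-81.47, 261.47], [9.98, 163.14], [-165.26, 165.26]. Speed limits (degrees/s): [136.94, 136.94, 180, 180, 180, 180].

## Interface

Orientations are given as a 3x3 rotation matrix whose columns are the frame's x, y, z axes.
In Python, from rig import * gives the robot as it stands.
- The arm moves only by the shell command python3 -m pendant 'ROWS' [FORCE]. ROWS is JSON, one flat list of numbers, 7 for each row, row after row: the finger opening in mm, from 0 to 85.4, then the shift along the tool's x, y, z in units of 50 mm (1.0 is 50 mm), then the turn, a rotation vector about the tool's x, y, z in units of 8 degrees (1.0 is 8 degrees). In form: [hand, dx, dy, dz, wx, wy, wz, hand, dx, dy, dz, wx, wy, wz, ...]. A call has 1 to 12 rows; each row shifts and turns the commanded pose from where the row before left it, along the tool's axes as they then stand; what a row does not reach is not made up. A row lasts 1/10 s, in which the tool goes at most 50 mm and 8.59 degrees, less where a joint would pass 70% of its speed; a pose out of reach is approached as far as the arm can. A call is refused whole if a number of a shift passes 1 or a number of a turn 1, either way. A call with a gripper value outside its range is refused whole. The fingers move at their own pace and stop on an object; FORCE is the grip in N (left out, the last holds). Time passes only in rows, so rows that do not move let the fingers close. It gives the time, the measured TCP pose, the force and the opening at its end, in the units of the state.
- observe(): the state, without advancing time (a new reading comes with each control period).
- get_image(name): name is "scene" or "top"; returns a dict with "frame" (400x640x3 uint8, red, green, blue), "depth" (400x640 float32, m along the optical axis (not along the pixel's ray), 0 where there is no reading), "K" (3x3 intrinsics, pixels), "rvec" (rotation vector, rad) and "tvec" (3), from world to camera coordinates, as OpenCV has them. Camera axes: x right, y down, z forward; pixel columns grow to the right and rows downward; lengths in m; the calibration is good to about 2 mm. A picture is of the moment at which its call begins.
- close_job(): hands the job in, once; it reports no verdict.
The state is a dict: "time_s": time; "q": joint angles; "qvel": joint speeds; "joint_efforts": joint torques, N m; "position": TCP position; "tool_rot": TCP orientation; "ft_force": force on the tool from outside, world axes, zero at the start; "wrist_torque": the same for the moment, N m; "grip_width": finger opening in m.
Only numpy, scipy, OpenCV 4.12 (cv2) and the standard library are available. Lean on these libraries where they do the work, as an engineer would, in place of code of your own. Each camera call takes 0.05 s, during which the arm holds its last target.

## Task

Set the empty metal pan on the table under the lower mouth of the leaning strainer housing, then take the long drift punch from the wooden rack and push it down through the housing from its upper mouth until the stuck cartridge comes out of the bottom and lies in the pan. Leave the pan there and stand the drift upright in its socket in the rack again. Do not shift or tip the jars, the bottle and the other things, and never let the cartridge land on the table.

Things in the scene. Friction and masses are not known exactly. Their poses are not given: they have to be found in the camera images.
- stand: Fixed dark-steel stand of the strainer housing. Origin on the table right below the lower mouth's centre; +x points level to the outlet side, z up. Foot 80 x 90 mm (x -150 to -70 mm, 12 mm high), column 30 x 45 mm (centred at x -110 mm, 125 mm high) and arm (36 mm wide, z 103 to 125 mm) lie on the -x side; under the mouth and on the +x side the table is free.
- strainer: Housing fixed on the stand: metal tube 90 mm long, 63 mm over its flanges, with a straight through bore of 32 mm diameter. Origin at the centre of the lower mouth, 85 mm above the table; z runs up along the bore, which leans 30 degrees (0.52 rad) from vertical towards the stand's -x. Two ball-plunger bosses stick out 39 mm from the axis at +y and -y, 14 mm above the lower mouth.
- mouth_low (a point): Centre of the lower mouth of the bore; the cartridge leaves here, down and towards the stand's +x, and falls to the table level 0 to 50 mm ahead.
- mouth_up (a point): Centre of the upper mouth of the bore (the drift enters here), 90 mm up the bore, 45 mm towards the stand's -x, 163 mm above the table.
- cartridge: The stuck part: solid white cylinder with dark bands, 29 mm diameter, 60 mm long, about 0.12 kg, its upper face 11 mm below the upper mouth. Origin at the centre of its lower face, z up its axis. Two spring balls 14 mm above the lower mouth hold it: about 8 to 16 N push it past, less keeps it sliding; pushed about 65 mm down it falls free.
- cartridge_center (a point): Middle of the cartridge.
- pan: Loose open rectangular catch pan of bare metal, 140 (x) x 120 (y) mm outside, 32 mm high, walls and floor 5 mm thick, about 0.3 kg. Origin at the centre of its underside, z up. A wall can be pinched from above.
- rack: Fixed wooden rack block, 150 (x) x 55 (y) x 60 mm high, origin at the centre of its underside. Two round upright sockets of 28 mm diameter, floors 6 mm above the table, at x = -45 mm and x = +45 mm; one holds the drift, the other the short tamper.
- drift: Long drift punch standing in one of the sockets: steel shank 22 mm diameter and 105 mm long, above it a square wooden handle 28 x 28 mm and 75 mm long; 180 mm in all, about 0.3 kg. Origin at the centre of the shank's foot (its tip), z up along the drift; the handle's faces look along its x and y.
- drift_tip (a point): The centre of the drift's foot.
- tamper: Short tamper in the other socket, not to be used: same shank and handle width, but the shank is only 62 mm and the handle 60 mm long (122 mm in all). Origin at the centre of its foot.
- dark_bottle: Bystander: dark brown bottle, 68 mm diameter, 180 mm tall, origin at the centre of its underside.
- jar_a: Bystander: round amber sample jar, 56 mm diameter, 66 mm tall, origin at the centre of its underside.
- jar_b: Bystander: square amber sample jar with white cap, 46 x 46 mm, 72 mm tall, origin at the centre of its underside.
- jar_c: Bystander: the same kind of square jar.
- bung_ring: Bystander: steel drum bung ring with black rubber, 70 mm diameter, 22 mm high, origin at the centre of its underside.
- scraper: Bystander: blue squeegee lying flat, 110 mm handle to its -x, 150 mm blade across its +x end (x 40 to 71 mm), 18 mm high.

How it is judged (in metres and radians):
On the way, in this order (a step that is already met when the one before it is completed fails the run):
1. the pan stands flat on the table with the lower mouth of the housing above its inside (x of mouth_low in the frame of pan between -0.065 and 0.065 m and y of mouth_low in the frame of pan between -0.055 and 0.055 m and height (world z) of pan below 0.006 m and angle between pan's own z axis and vertical below 0.08 rad), for 0.2 s.
2. the drift's foot is at least 15 mm inside the bore from the upper mouth, in line with it (z of drift_tip in the frame of strainer between -0.06 and 0.075 m and angle between the z axis of drift and the z axis of strainer, either way round below 0.2 rad and x of drift_tip in the frame of strainer between -0.017 and 0.017 m and y of drift_tip in the frame of strainer between -0.017 and 0.017 m), for 0.04 s.
3. the cartridge has left the bore and is in the pan (x of cartridge_center in the frame of pan between -0.065 and 0.065 m and y of cartridge_center in the frame of pan between -0.055 and 0.055 m and z of cartridge_center in the frame of pan between 0 and 0.04 m), for 0.2 s.
At the end, for the whole second after the job is handed in: Cartridge at rest in the pan; pan flat on the table, the lower mouth above its inside (within 65 mm of its centre along x, 55 mm along y); drift at rest upright (within 0.2 rad) in a rack socket, its foot within 14 mm of the socket floor (all of step 1 and all of step 3 and linear speed of each of cartridge, drift below 0.03 m/s and z of drift_tip in the frame of rack below 0.02 m and angle between drift's own z axis and vertical below 0.2 rad and x of drift_tip in the frame of rack between -0.065 and 0.065 m and y of drift_tip in the frame of rack between -0.015 and 0.015 m); the robot touches nothing.
It fails at once if the cartridge lies on the table instead of the pan floor (height (world z) of cartridge_center below 0.0173 m).
It fails at once if a jar, the bottle or the tamper is shifted more than 30 mm or tipped (distance of any of dark_bottle, jar_a, jar_b, jar_c, tamper from where it was at the start of the episode above 0.03 m or angle between any of dark_bottle, jar_a, jar_b, jar_c, tamper's own z axis and vertical above 0.4 rad).
It fails at once if the bung ring or the squeegee is shifted more than 30 mm (distance of any of bung_ring, scraper from where it was at the start of the episode above 0.03 m).
It also fails if it takes over 72 s, if anything falls off the work surface, if the arm or the gripper's body presses on something with over 40 N, if the wrist force passes 120 N, or if a joint passes its speed limit or range.

## Working session

There is one attempt and no reset: what is moved stays moved. The work goes in short steps, Python scripts to look and compute and a shell command to move; the robot and the scene stay as the last step left them, time stands still between calls to the robot, and variables do not carry over. Pictures are saved under pics/ and viewed, and the job is handed in when it is done.

```bash
ls; mkdir -p pics
python3 - <<'E'
from rig import *
import cv2,numpy as np
s=observe(); print({k:(np.round(v,3).tolist()) for k,v in s.items()})
import rig; print([n for n in dir(rig) if n[0]!='_'])
for n in ("scene","top"):
    d=get_image(n); cv2.imwrite(f"pics/{n}0.png",d["frame"][:,:,::-1])
    np.savez(f"{n}0.npz",**d)
    R=cv2.Rodrigues(np.array(d["rvec"],float))[0]; print(n,d["K"],(-R.T@np.array(d["tvec"]).ravel()),R[2])
E
```

```text
pics
{'time_s': 0.0, 'q': [60.087, 21.841, 74.387, -0.0, 83.857, -12.336], 'qvel': [0.067, -0.071, -0.039, -0.013, -0.029, 0.075], 'joint_efforts': [0.001, -44.846, -23.127, -0.0, 0.005, -0.0], 'position': [0.166, 0.524, 0.231], 'tool_rot': [[-0.953, 0.302, -0.001], [0.302, 0.953, -0.001], [0.0, -0.001, -1.0]], 'ft_force': [0.638, 1.209, 0.095], 'wrist_torque': [0.034, -0.058, -0.021], 'grip_width': 0.086}
['MotionError', 'close_job', 'get_image', 'grasp_offset', 'observe']
scene [[382.26083039   0.         317.83000467]
 [  0.         382.26083039 201.8366923 ]
 [  0.           0.           1.        ]] [1.36879163 0.1362429  0.67168383] [-0.82120334 -0.14299891 -0.55242771]
top [[458.69470448   0.         316.66184413]
 [  0.         458.69470448 204.90622922]
 [  0.           0.           1.        ]] [ 0.43186466 -0.02758767  1.3748672 ] [ 0.06454037  0.0134675  -0.99782422]
```

View pics/scene0.png

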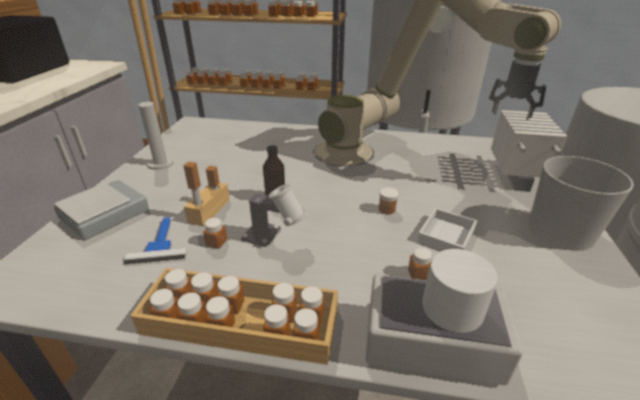

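View pics/top0.png

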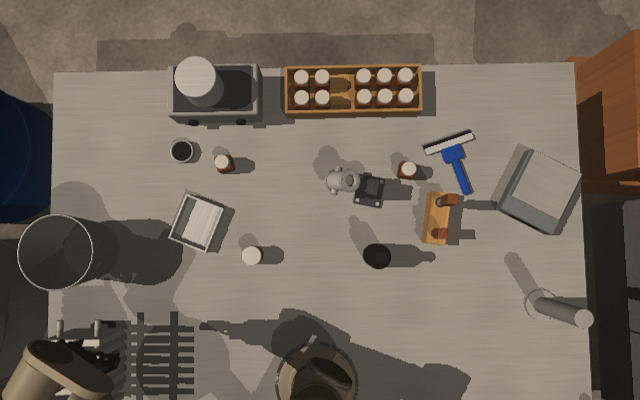

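```bash
cat > h.py <<'E'
import cv2,numpy as np
def load(f): return dict(np.load(f))
def cam(d):
    R=cv2.Rodrigues(np.array(d["rvec"],float).ravel())[0]; return R,np.array(d["tvec"],float).ravel(),np.array(d["K"])
def cloud(d):
    R,t,K=cam(d); v,u=np.mgrid[0:400,0:640]; z=d["depth"]
    p=np.stack([(u-K[0,2])/K[0,0]*z,(v-K[1,2])/K[1,1]*z,z],-1)
    return (p-t)@R
def at(d,u,v,zw):
    R,t,K=cam(d); r=R.T@np.linalg.inv(K)@[u,v,1]; c=-R.T@t; return c+r*(zw-c[2])/r[2]
def proj(d,P): 
    R,t,K=cam(d); p=(np.atleast_2d(P)@R.T+t)@K.T; return p[:,:2]/p[:,2:]
def crop(d,x0,y0,x1,y1,s,f):
    im=cv2.resize(np.ascontiguousarray(d["frame"][y0:y1,x0:x1,::-1]),None,fx=s,fy=s,interpolation=cv2.INTER_CUBIC)
    for u in range((x0+9)//10*10,x1,10): cv2.line(im,((u-x0)*s,0),((u-x0)*s,8 if u%50 else 20),(0,0,255),1)
    for v in range((y0+9)//10*10,y1,10): cv2.line(im,(0,(v-y0)*s),(8 if v%50 else 20,(v-y0)*s),(0,0,255),1)
    cv2.imwrite(f,im)
E
python3 - <<'E'
from h import *
d=load("top0.npz"); s=load("scene0.npz")
crop(d,310,120,470,270,5,"pics/tA.png"); crop(d,150,130,280,280,4,"pics/tB.png")
crop(s,170,140,310,250,5,"pics/sA.png"); crop(s,370,180,490,290,5,"pics/sB.png")
P=cloud(d)
for n,(x0,y0,x1,y1),h in [("pan",(160,185,235,260),(.02,.045)),("rack",(415,185,460,250),(.052,.066)),("hand",(415,185,480,250),(.1,.25)),("bottle",(355,235,400,275),(.1,.2)),("jarA",(235,240,270,270),(.05,.09)),("jarB",(210,150,240,180),(.05,.09)),("jarC",(395,155,420,185),(.05,.09)),("housing",(320,160,390,215),(.13,.22))]:
    Q=P[y0:y1,x0:x1].reshape(-1,3); Q=Q[(Q[:,2]>h[0])&(Q[:,2]<h[1])]
    if len(Q)==0: print(n,0);continue
    r=cv2.minAreaRect((Q[:,:2]*1000).astype(np.float32)); print(n,len(Q),Q.mean(0).round(3),Q.max(0).round(3),np.round(r[0],1),np.round(r[1],1),round(r[2],1))
E
```

```text
pan 412 [0.471 0.35  0.03 ] [0.558 0.428 0.04 ] [473.1 348.2] [122.  140.7] 67.7
rack 741 [ 0.475 -0.352  0.06 ] [ 0.554 -0.318  0.066] [ 476.3 -356.1] [ 56.3 149.7] 81.2
hand 331 [ 0.485 -0.354  0.152] [ 0.534 -0.334  0.192] [ 476.6 -354.9] [ 30.1 117.9] 81.7
bottle 498 [ 0.373 -0.172  0.143] [ 0.404 -0.142  0.185] [ 371.  -175.1] [65.6 65.1] 88.7
jarA 302 [0.377 0.179 0.066] [0.403 0.206 0.074] [376.9 178.3] [54.5 51.2] 89.1
jarB 208 [0.646 0.259 0.068] [0.671 0.285 0.078] [647.7 260.1] [43.6 43.8] 11.1
jarC 214 [ 0.616 -0.272  0.068] [ 0.641 -0.253  0.077] [ 617.1 -273.8] [42.1 44.2] 81.0
housing 514 [ 0.577 -0.092  0.157] [ 0.607 -0.054  0.181] [ 571.4 -111.4] [122.9  60.8] 70.1
```

View pics/tA.png

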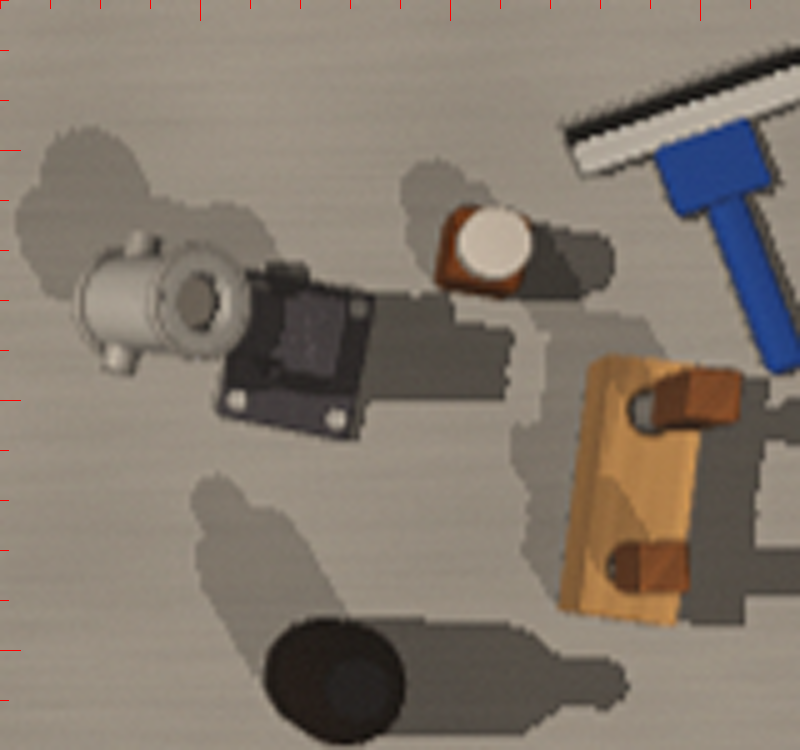

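View pics/tB.png

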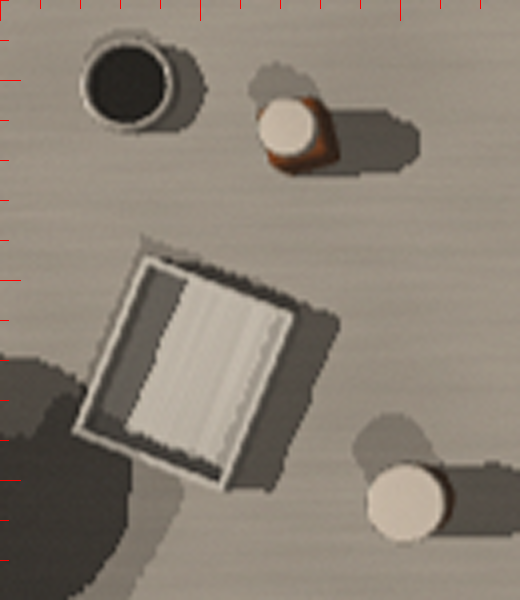

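View pics/sA.png

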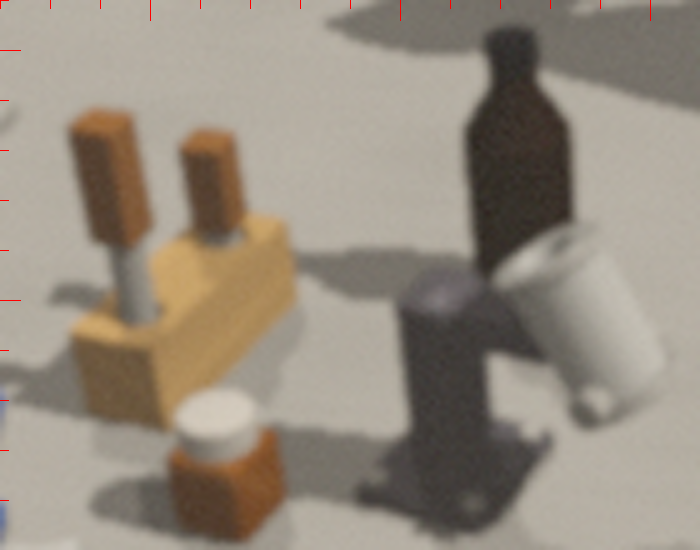

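View pics/sB.png

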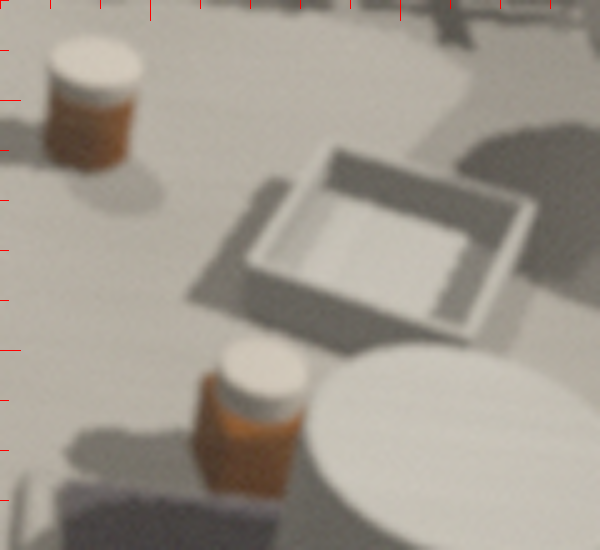

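```bash
cat > fit.py <<'E'
from h import *
from scipy.optimize import least_squares
d=load("top0.npz"); s=load("scene0.npz")
th=np.radians(30); ax=np.array([-np.sin(th),0,np.cos(th)]); low=np.array([0,0,.085]); rx=np.array([np.cos(th),0,np.sin(th)])
def W(p,P):
    c,n=np.cos(p[2]),np.sin(p[2]); P=np.atleast_2d(P); return np.stack([p[0]+c*P[:,0]-n*P[:,1],p[1]+n*P[:,0]+c*P[:,1],P[:,2]],1)
Y=np.array([0,1,0])
pts=[("up",low+.09*ax,(349.4,180.2)),("bo-",low+.014*ax-.036*Y,(310+142/5,120+243/5)),("bo+",low+.014*ax+.036*Y,(310+120/5,120+362/5)),
("f1",[-.07,.045,.012],(310+217/5,120+408/5)),("f2",[-.15,.045,.012],(310+358/5,120+438/5)),("f3",[-.15,-.045,.012],(310+376/5,120+293/5))]
if __name__=="__main__":
    A=np.array([a for _,a,_ in pts]); B=np.array([b for *_,b in pts])
    r=least_squares(lambda p:(proj(d,W(p,A))-B).ravel(),[.57,-.07,1.4],loss="soft_l1")
    p=r.x; print(p[:2].round(4),np.degrees(p[2]),r.fun.reshape(-1,2).round(1).tolist())
    np.save("stand.npy",p)
    print("low",W(p,low),"up",W(p,low+.09*ax))
    # overlays
    for c,f,(x0,y0,x1,y1),k in((d,"ovT",(310,120,470,270),5),(s,"ovS",(200,150,330,260),5)):
        crop(c,x0,y0,x1,y1,k,f"pics/{f}.png"); im=cv2.imread(f"pics/{f}.png")
        t=np.linspace(0,2*np.pi,40)[:,None]; ring=lambda h,R:low+h*ax+R*(np.cos(t)*rx+np.sin(t)*Y)
        sq=lambda x,y,z:np.array([[x[0],y[0],z],[x[1],y[0],z],[x[1],y[1],z],[x[0],y[1],z],[x[0],y[0],z]])
        for L in(ring(.09,.016),ring(.09,.0315),ring(0,.0315),sq((-.15,-.07),(-.045,.045),.012),sq((-.125,-.095),(-.0225,.0225),.125)):
            q=((proj(c,W(p,L))-[x0,y0]+.5)*k).astype(np.int32); cv2.polylines(im,[q],False,(0,255,0),1)
        cv2.imwrite(f"pics/{f}.png",im)
    P=cloud(d)
    # drift: handles
    Q=P[185:250,415:480].reshape(-1,3)
    for a,b,n in((.18,.2,"drift top"),(.118,.136,"tamper/..")):
        q=Q[(Q[:,2]>a)&(Q[:,2]<b)]; rr=cv2.minAreaRect((q[:,:2]*1000).astype(np.float32)); print(n,len(q),q.mean(0),rr)
    Ps=cloud(s); Q=Ps[140:250,170:250].reshape(-1,3)
    for a,b,n in((.178,.2,"drift top"),(.115,.175,"drift all"),(.052,.066,"rack top")):
        q=Q[(Q[:,2]>a)&(Q[:,2]<b)&(Q[:,0]<.6)]; rr=cv2.minAreaRect((q[:,:2]*1000).astype(np.float32)); print(n,len(q),q.mean(0),rr)
    import rig; print(rig.grasp_offset)
    crop(d,410,180,480,250,8,"pics/tR.png"); crop(s,175,155,225,225,8,"pics/sR.png")
E
python3 fit.py
```

```text
[ 0.5835 -0.0592] 78.28176454529397 [[1.5, -0.0], [0.1, -0.7], [-0.2, 0.7], [-0.0, 0.9], [-1.7, -0.1], [0.1, -0.7]]
low [[ 0.58351062 -0.05915595  0.085     ]] up [[ 0.57437116 -0.10321807  0.16294229]]
drift top 117 [ 0.52046392 -0.36236007  0.18562238] ((520.6583862304688, -362.684326171875), (27.009366989135742, 26.536537170410156), 87.58043670654297)
tamper/.. 131 [ 0.446018   -0.34917127  0.12762547] ((475.98577880859375, -353.3768005371094), (29.568586349487305, 115.46131134033203), 83.48580169677734)
drift top 86 [ 0.52681432 -0.36223529  0.18493745] ((525.0233764648438, -364.05902099609375), (28.161972045898438, 28.534421920776367), 85.46427917480469)
drift all 357 [ 0.50841437 -0.35549467  0.14030062] ((536.0103759765625, -302.05877685546875), (239.25454711914062, 107.65733337402344), 44.402557373046875)
rack top 515 [ 0.49123804 -0.35321495  0.06025507] ((479.8808898925781, -358.54022216796875), (59.05584716796875, 153.45025634765625), 81.6508560180664)
-0.0187
```

```bash
python3 -c "
import cv2,numpy as np
a=cv2.imread('pics/tR.png');b=cv2.imread('pics/sR.png');print(a.shape,b.shape)
c=np.zeros((560,960,3),np.uint8);c[:,:560]=a;c[:560,560:960]=b;cv2.imwrite('pics/R.png',cv2.resize(c,(800,467)))"
```

```text
(560, 560, 3) (560, 400, 3)
```

View pics/ovT.png

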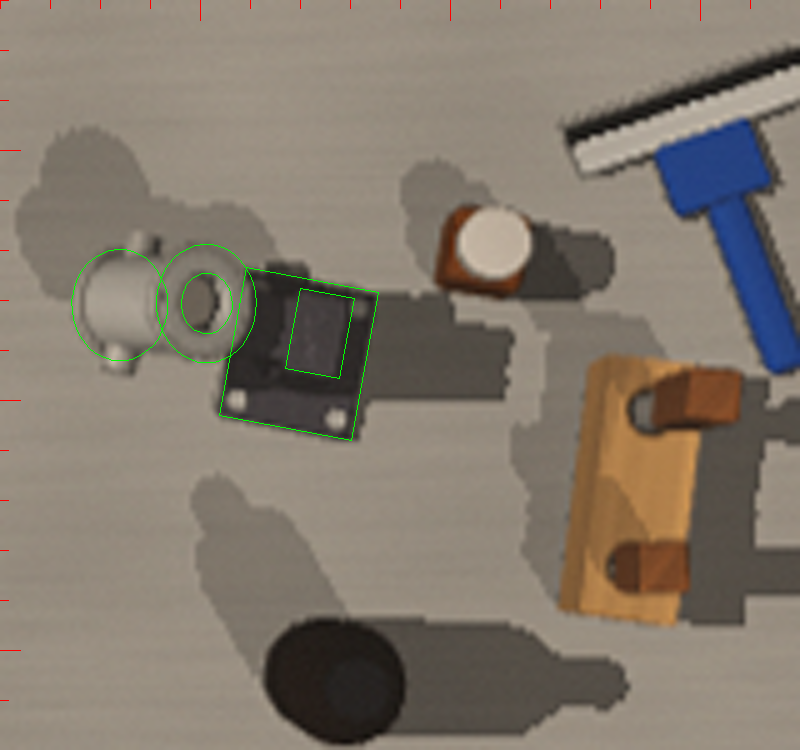

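View pics/ovS.png

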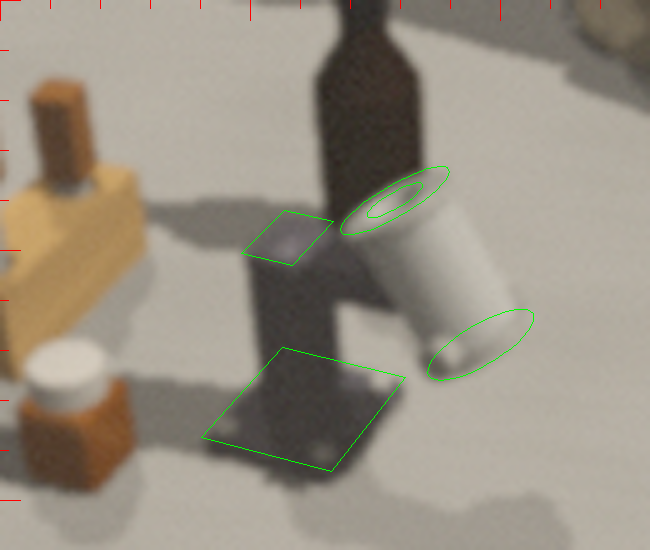

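View pics/R.png

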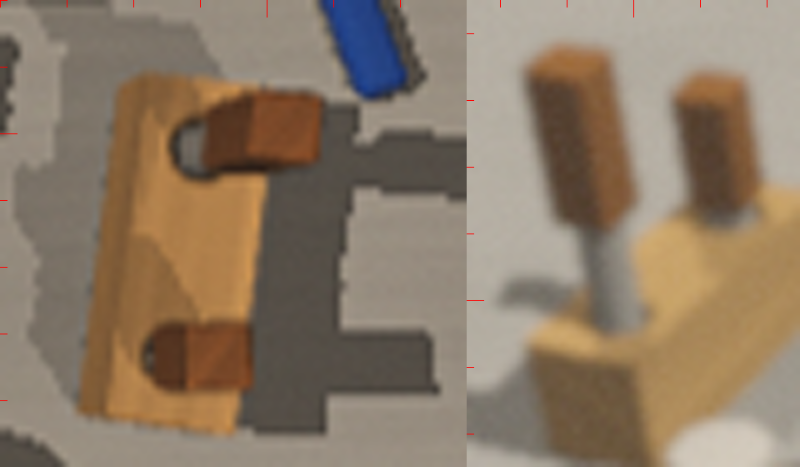

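```bash
cat > plan.py <<'E'
import numpy as np,json
from scipy.spatial.transform import Rotation as Ro
from rig import observe
def Rdown(yaw_y):  # tool down with tool y at yaw (deg)
    a=np.radians(yaw_y); y=np.array([np.cos(a),np.sin(a),0]); z=np.array([0,0,-1.]); return np.stack([np.cross(y,z),y,z],1)
def go(P,R=None,s=None):
    s=s or observe(); R0=np.array(s["tool_rot"]); p=np.array(s["position"])
    R=R0 if R is None else R
    rv=Ro.from_matrix(R0.T@R).as_rotvec(degrees=True)/8
    print("pos",p.round(4),"ft",np.round(s["ft_force"],1),"w",round(s["grip_width"],4),"t",s["time_s"])
    print("turn(tool, units)",rv.round(3)); print("shift after turn",(R.T@(np.array(P)-p)/.05).round(3),"| before turn",(R0.T@(np.array(P)-p)/.05).round(3))
E
python3 -c "
from plan import *
go([.4107,.3738,.10],Rdown(157.7))"
```

```text
pos [0.166  0.5241 0.2308] ft [-0.1 -0.5 -0.2] w 0.0852 t 0.1
turn(tool, units) [-6.000e-03 -9.000e-03 -1.066e+01]
shift after turn [ 0.924 -5.669  2.616] | before turn [-5.574 -1.384  2.616]
```

```bash
python3 -m pendant '[60,-0.697,-0.173,0,0,0,0,60,-0.697,-0.173,0,0,0,0,60,-0.697,-0.173,0,0,0,0,60,-0.697,-0.173,0,0,0,0,60,-0.697,-0.173,0,0,0,0,60,-0.697,-0.173,0,0,0,0,60,-0.697,-0.173,0,0,0,0,60,-0.697,-0.173,0,0,0,0,60,0,0,0,0,0,0]' && python3 -m pendant '[60,0,0,0.238,0,0,-0.969,60,0,0,0.238,0,0,-0.969,60,0,0,0.238,0,0,-0.969,60,0,0,0.238,0,0,-0.969,60,0,0,0.238,0,0,-0.969,60,0,0,0.238,0,0,-0.969,60,0,0,0.238,0,0,-0.969,60,0,0,0.238,0,0,-0.969,60,0,0,0.238,0,0,-0.969,60,0,0,0.238,0,0,-0.969,60,0,0,0.238,0,0,-0.969,60,0,0,0,0,0,0]'
python3 - <<'E'
from plan import *; from h import *
from rig import get_image
go([.4107,.3738,.010],Rdown(157.7))
d=get_image("top"); np.savez("t1.npz",**d); crop(d,140,170,260,280,5,"pics/t1.png")
d=get_image("scene"); np.savez("s1.npz",**d); crop(d,370,150,500,270,5,"pics/s1.png")
E
```

```text
time_s: 1.0
position: [0.4139, 0.372, 0.2305]
tool_rot: [[-0.952, 0.306, -0.0], [0.306, 0.952, -0.001], [-0.0, -0.001, -1.0]]
ft_force: [0.4, 0.2, -0.2]
grip_width: 0.0603
time_s: 2.2
position: [0.4096, 0.3741, 0.099]
tool_rot: [[-0.378, -0.926, -0.003], [-0.926, 0.378, -0.002], [0.003, 0.002, -1.0]]
ft_force: [0.4, 0.4, 0.3]
grip_width: 0.0597
pos [0.4096 0.3741 0.099 ] ft [0.4 0.4 0.3] w 0.0597 t 2.2
turn(tool, units) [ 0.016 -0.019  0.011]
shift after turn [-0.003 -0.022  1.779] | before turn [-0.008 -0.026  1.779]
```

View pics/t1.png

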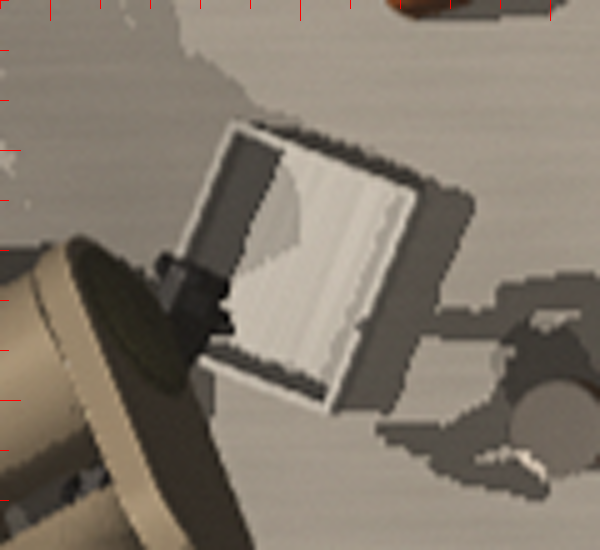

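View pics/s1.png

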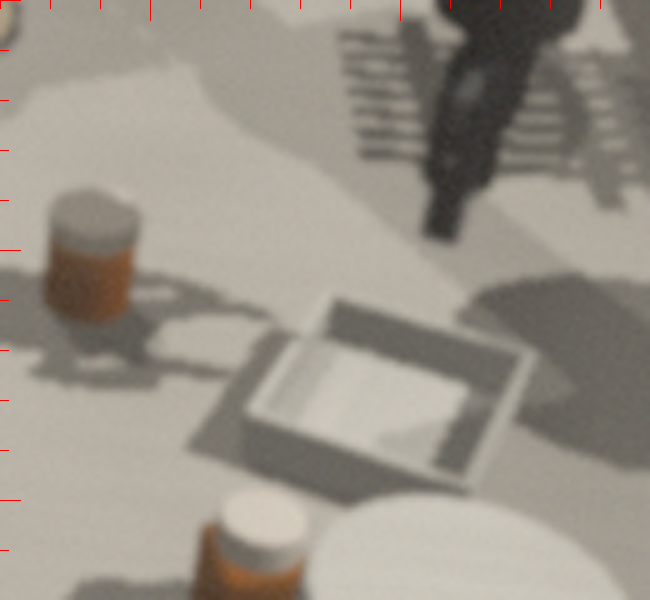

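```bash
python3 -m pendant '[60,0,-0.02,0.35,0,0,0,60,0,0,0.35,0,0,0,60,0,0,0.35,0,0,0,60,0,0,0.35,0,0,0,60,0,0,0.36,0,0,0,60,0,0,0,0,0,0,0,0,0,0,0,0,0,0,0,0,0,0,0,0,0,0,0,0,0,0,0,0,0,0,0,0,0,0,0,0,0,0,0,0,0]' 80; python3 -m pendant '[0,0,0,0,0,0,0,0,0,0,0,0,0,0,0,0,0,0,0,0,0]'
```

```text
time_s: 3.4
position: [0.4121, 0.374, 0.0134]
tool_rot: [[-0.38, -0.925, 0.001], [-0.925, 0.38, 0.001], [-0.001, -0.001, -1.0]]
ft_force: [-1.1, -0.6, 6.4]
grip_width: 0.0031
time_s: 3.7
position: [0.4121, 0.374, 0.0134]
tool_rot: [[-0.38, -0.925, 0.001], [-0.925, 0.38, 0.001], [-0.001, -0.001, -1.0]]
ft_force: [-1.4, -0.5, 7.1]
grip_width: 0.0031
```

```bash
python3 -m pendant '[0,0,0,-0.2,0,0,0,0,0,0,-0.3,0,0,0,0,0,0,-0.5,0,0,0,0,0,0,-0.5,0,0,0,0,0,0,-0.5,0,0,0,0,0,0,0,0,0,0]'
python3 - <<'E'
from plan import *; from h import *
from rig import get_image
d=get_image("top"); np.savez("t1.npz",**d); crop(d,140,170,260,280,5,"pics/t2.png")
d=get_image("scene"); np.savez("s1.npz",**d); crop(d,370,150,500,270,5,"pics/s2.png")
E
```

```text
time_s: 4.3
position: [0.4129, 0.3744, 0.1156]
tool_rot: [[-0.38, -0.925, 0.005], [-0.925, 0.38, 0.003], [-0.005, -0.003, -1.0]]
ft_force: [-0.0, -0.2, -4.6]
grip_width: 0.0028
```

View pics/t2.png

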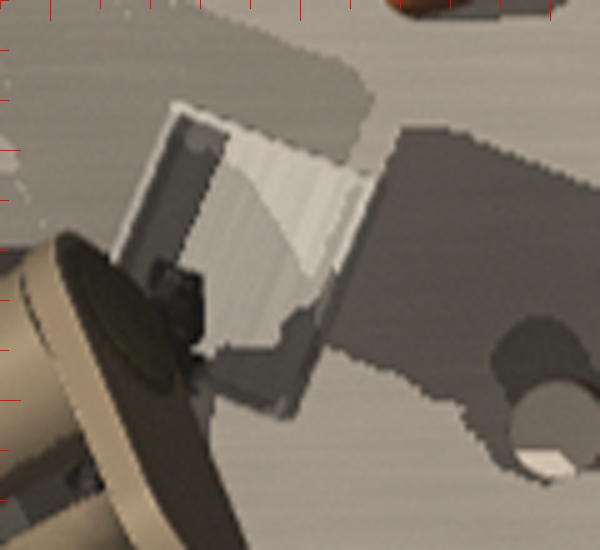

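View pics/s2.png

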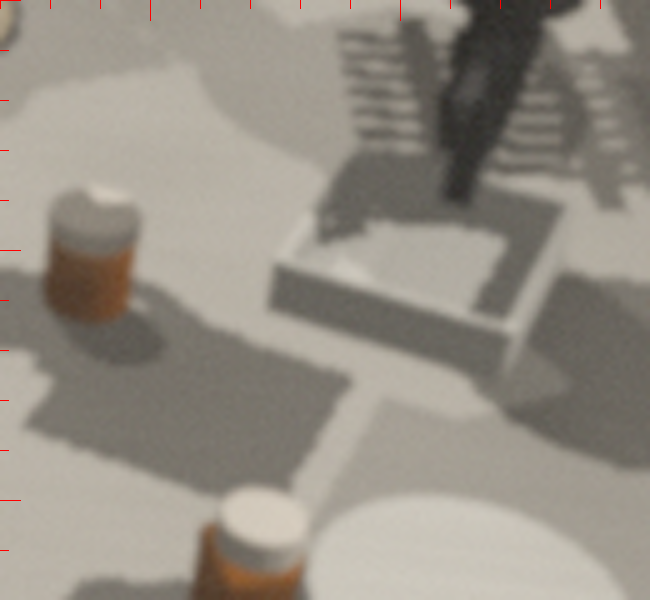

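```bash
python3 -m pendant '[0,0,0,0,0,0,0.9,0,0,0,0,0,0,0.9,0,0,0,0,0,0,0.9,0,0,0,0,0,0,0.9,0,0,0,0,0,0,0.9,0,0,0,0,0,0,0.9,0,0,0,0,0,0,0.9,0,0,0,0,0,0,0.9,0,0,0,0,0,0,0.9,0,0,0,0,0,0,0.9,0,0,0,0,0,0,0.9,0,0,0,0,0,0,0]'
python3 - <<'E'
from plan import *
go([.622,.1264,.1156],Rdown(78.3))
E
```

```text
time_s: 5.6
position: [0.4113, 0.3734, 0.1107]
tool_rot: [[-0.98, 0.201, -0.003], [0.201, 0.98, -0.001], [0.002, -0.002, -1.0]]
ft_force: [-0.1, -1.1, -4.3]
grip_width: 0.0027
pos [0.4113 0.3734 0.1107] ft [-0.1 -1.1 -4.3] w 0.0027 t 5.6
turn(tool, units) [-0.013 -0.016  0.016]
shift after turn [-5.128 -3.983 -0.097] | before turn [-5.119 -3.994 -0.101]
```

```bash
python3 -m pendant '[0,-0.512,-0.4,-0.05,0,0,0,0,-0.512,-0.4,-0.05,0,0,0,0,-0.512,-0.4,-0.05,0,0,0,0,-0.512,-0.4,0,0,0,0,0,-0.512,-0.4,0,0,0,0,0,-0.512,-0.4,0,0,0,0,0,-0.512,-0.4,0,0,0,0,0,-0.512,-0.4,0,0,0,0,0,-0.512,-0.4,0,0,0,0,0,-0.512,-0.4,0,0,0,0,0,0,0,0,0,0,0]'
python3 - <<'E'
from plan import *; from h import *
from rig import get_image
d=get_image("top"); np.savez("t1.npz",**d); crop(d,220,120,400,255,4,"pics/t3.png")
d=get_image("scene"); np.savez("s1.npz",**d); crop(d,230,130,430,280,4,"pics/s3.png")
go([.622,.1264,.0184],Rdown(78.3))
E
```

```text
time_s: 6.7
position: [0.6247, 0.1234, 0.1182]
tool_rot: [[-0.98, 0.2, -0.001], [0.2, 0.98, -0.001], [0.0, -0.001, -1.0]]
ft_force: [0.4, 0.2, -4.1]
grip_width: 0.0032
pos [0.6224 0.1263 0.1184] ft [-0.7  1.1 -4. ] w 0.0027 t 6.8
turn(tool, units) [-0.002 -0.019  0.034]
shift after turn [ 0.009 -0.     2.001] | before turn [0.004 0.    2.001]
```

View pics/t3.png

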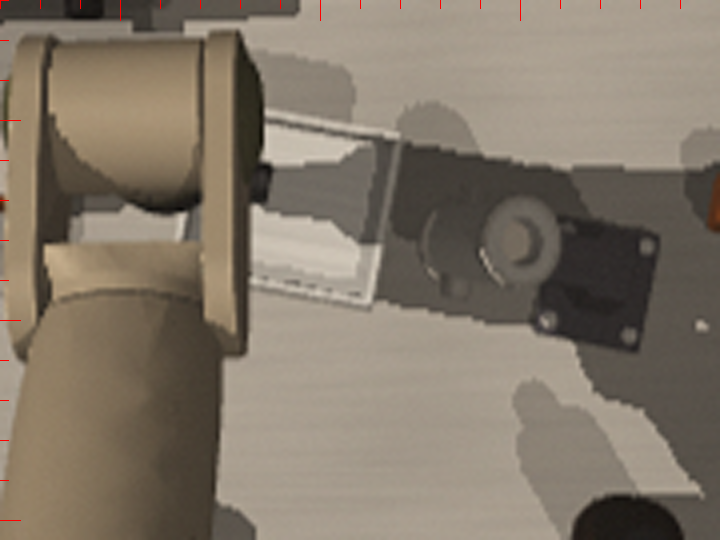

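View pics/s3.png

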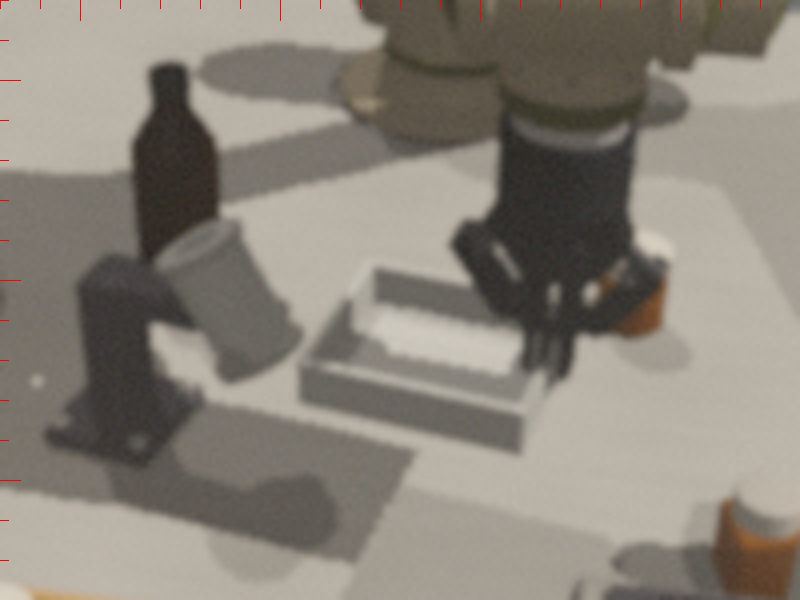

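```bash
python3 -m pendant '[0,0,0,0.4,0,0,0,0,0,0,0.4,0,0,0,0,0,0,0.4,0,0,0,0,0,0,0.4,0,0,0,0,0,0,0.38,0,0,0,0,0,0,0,0,0,0]';python3 -m pendant '[0,0,-0.25,0,0,0,0,0,0,-0.25,0,0,0,0,0,0,-0.25,0,0,0,0,0,0,-0.25,0,0,0,0,0,0,-0.25,0,0,0,0,0,0,-0.25,0,0,0,0,0,0,-0.25,0,0,0,0,0,0,-0.25,0,0,0,0,0,0,0,0,0,0,0,0,0,0,0,0,0,0]'
python3 - <<'E'
from plan import *; from h import *
from rig import get_image
d=get_image("scene"); np.savez("s1.npz",**d); crop(d,230,150,380,270,5,"pics/s4.png")
go([.6017,.0284,.0134],Rdown(78.3))
E
```

```text
time_s: 7.4
position: [0.6204, 0.1277, 0.0181]
tool_rot: [[-0.98, 0.197, -0.006], [0.197, 0.98, 0.0], [0.006, -0.001, -1.0]]
ft_force: [-0.4, 0.1, -4.1]
grip_width: 0.0029
time_s: 8.4
position: [0.6029, 0.0286, 0.0209]
tool_rot: [[-0.98, 0.2, 0.0], [0.2, 0.98, 0.0], [-0.0, 0.0, -1.0]]
ft_force: [0.0, 0.2, -2.9]
grip_width: 0.003
pos [0.6029 0.029  0.0209] ft [ 0.3  0.2 -4. ] w 0.003 t 8.45
turn(tool, units) [ 0.001 -0.     0.025]
shift after turn [ 0.022 -0.016  0.15 ] | before turn [ 0.022 -0.016  0.15 ]
```

View pics/s4.png

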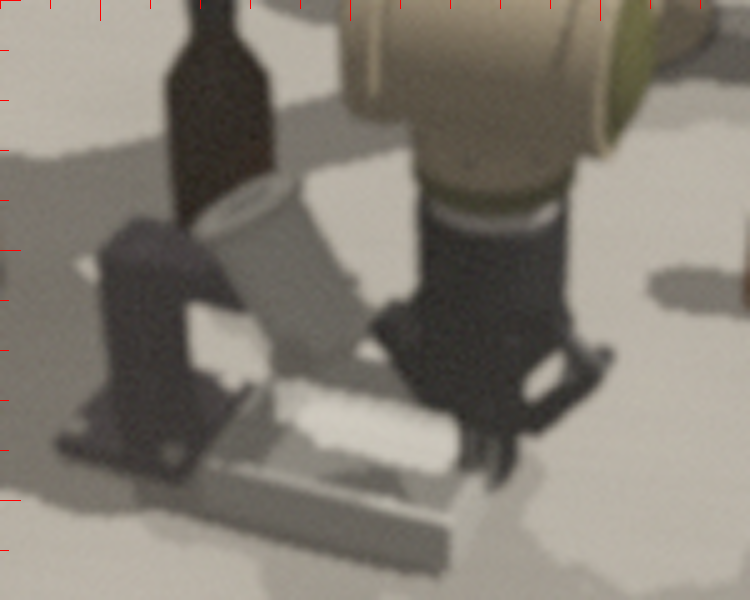

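```bash
python3 -m pendant '[0,0,0,0.08,0,0,0,0,0,0,0.08,0,0,0,0,0,0,0,0,0,0,24,0,0,0,0,0,0,24,0,0,0,0,0,0,24,0,0,0,0,0,0]'; python3 -m pendant '[24,0,0,-0.3,0,0,0,24,0,0,-0.5,0,0,0,24,0,0,-1,0,0,0,24,0,0,-1,0,0,0,24,0,0,-1,0,0,0,24,0,0,-1,0,0,0,24,0,0,-1,0,0,0,24,0,0,-0.4,0,0,0,24,0,0,0,0,0,0]'
python3 - <<'E'
from plan import *; from h import *
from rig import get_image
d=get_image("scene"); np.savez("s1.npz",**d); crop(d,230,150,380,270,5,"pics/s5.png")
d=get_image("top"); np.savez("t1.npz",**d); crop(d,250,120,410,250,5,"pics/t5.png")
go([.5,-.3,.34],Rdown(86))
print(observe()["q"])
E
```

```text
time_s: 9.05
position: [0.6031, 0.0288, 0.0129]
tool_rot: [[-0.98, 0.199, 0.0], [0.199, 0.98, -0.0], [-0.0, -0.0, -1.0]]
ft_force: [0.5, 0.2, 0.3]
grip_width: 0.0241
time_s: 9.95
position: [0.6036, 0.0287, 0.3265]
tool_rot: [[-0.98, 0.199, 0.007], [0.199, 0.98, -0.001], [-0.007, 0.0, -1.0]]
ft_force: [-0.1, 0.4, -0.9]
grip_width: 0.0242
pos [0.6027 0.0287 0.322 ] ft [-0.3 -0.4 -0.9] w 0.0238 t 10.05
turn(tool, units) [-0.    -0.008 -0.939]
shift after turn [ 1.591 -6.702 -0.36 ] | before turn [ 0.702 -6.852 -0.358]
[-8.49860949e+00  2.51657252e+01  5.42335339e+01 -1.97681631e-03
  1.00665049e+02 -8.69903374e+01]
```

View pics/s5.png

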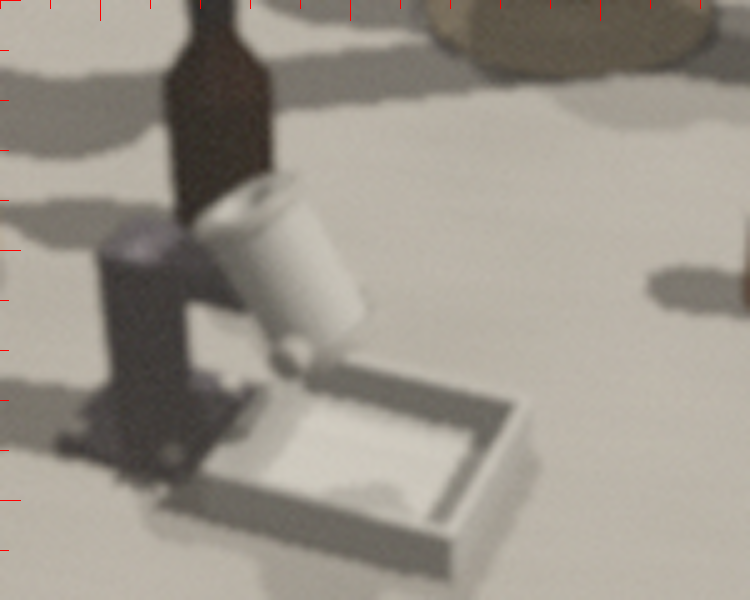

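View pics/t5.png

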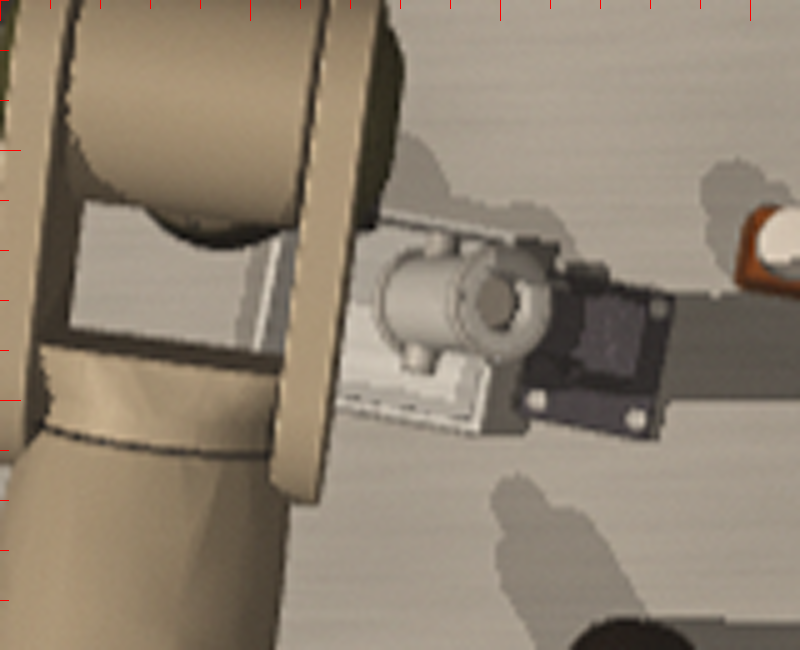

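Run:
```python
from plan import *
go([.523,-.3633,.30],Rdown(-3.5))
```

```text
pos [0.6027 0.0287 0.322 ] ft [-0.3 -0.4 -0.9] w 0.0238 t 10.05
turn(tool, units) [-6.0000e-03 -6.0000e-03  1.0249e+01]
shift after turn [-7.923 -1.113  0.44 ] | before turn [-2.000e-03 -8.001e+00  4.410e-01]
```

```bash
python3 -m pendant '[80,0,-0.8,0,0,0,0,80,0,-0.8,0,0,0,0,80,0,-0.8,0,0,0,0,80,0,-0.8,0,0,0,0,80,0,-0.8,0,0,0,0,80,0,-0.8,0,0,0,0,80,0,-0.8,0,0,0,0,80,0,-0.8,0,0,0,0,80,0,-0.8,0,0,0,0,80,0,-0.8,0,0,0,0,80,0,0,0,0,0,0]'; python3 -m pendant '[80,0,0,0.04,0,0,0.93,80,0,0,0.04,0,0,0.93,80,0,0,0.04,0,0,0.93,80,0,0,0.04,0,0,0.93,80,0,0,0.04,0,0,0.93,80,0,0,0.04,0,0,0.93,80,0,0,0.04,0,0,0.93,80,0,0,0.04,0,0,0.93,80,0,0,0.04,0,0,0.93,80,0,0,0.04,0,0,0.93,80,0,0,0.04,0,0,0.94,80,0,0,0,0,0,0]'
python3 - <<'E'
from plan import *; from h import *
from rig import get_image
d=get_image("scene"); np.savez("s1.npz",**d); crop(d,140,60,270,240,4,"pics/s6.png")
go([.523,-.3633,.13],Rdown(-3.5))
print(observe()["q"])
E
```

```text
time_s: 11.15
position: [0.5214, -0.3674, 0.3193]
tool_rot: [[-0.979, 0.205, -0.004], [0.205, 0.979, 0.003], [0.005, 0.002, -1.0]]
ft_force: [0.7, 0.0, -1.1]
grip_width: 0.0801
time_s: 12.35
position: [0.5231, -0.3624, 0.299]
tool_rot: [[0.06, 0.998, -0.002], [0.998, -0.06, 0.003], [0.002, -0.003, -1.0]]
ft_force: [0.2, 0.9, 0.6]
grip_width: 0.0797
pos [ 0.5231 -0.3625  0.2995] ft [-0.5  0.3 -0.9] w 0.08 t 12.4
turn(tool, units) [-0.014 -0.014  0.033]
shift after turn [-1.60e-02 -1.00e-03  3.39e+00] | before turn [-0.022  0.005  3.39 ]
[-4.53621672e+01  2.93143100e+01  5.08299439e+01  3.28743516e-03
  1.00013803e+02 -4.21229735e+01]
```

View pics/s6.png

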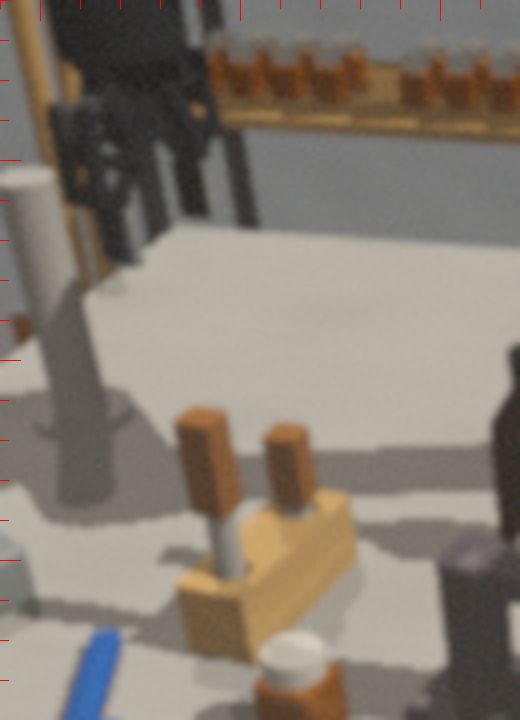

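Run:
```python
from h import *
s=load("s1.npz"); print(proj(s,[[.523,-.3633,.186],[.523,-.3633,.30],[.523,-.3633,.111]]))
```

```text
[[189.62976223 163.64099772]
 [181.37621142 123.76772046]
 [194.53270892 187.32735493]]
```

```bash
python3 -m pendant '[80,-0.016,0,0.5,0,0,0,80,0,0,0.5,0,0,0,80,0,0,0.5,0,0,0,80,0,0,0.5,0,0,0,80,0,0,0.5,0,0,0,80,0,0,0.5,0,0,0,80,0,0,0.39,0,0,0,80,0,0,0,0,0,0]'; python3 -m pendant '[10,0,0,0,0,0,0,10,0,0,0,0,0,0,10,0,0,0,0,0,0,10,0,0,0,0,0,0,10,0,0,0,0,0,0,10,0,0,0,0,0,0]' 110; python3 -c "
from plan import *; from h import *
from rig import get_image
go([.523,-.3633,.13],Rdown(-3.5))
d=get_image('scene'); np.savez('s1.npz',**d); crop(d,140,60,270,240,4,'pics/s7.png')"
```

```text
time_s: 13.2
position: [0.5221, -0.3627, 0.1282]
tool_rot: [[0.057, 0.998, -0.005], [0.998, -0.057, 0.005], [0.004, -0.005, -1.0]]
ft_force: [0.1, 0.6, 0.3]
grip_width: 0.0798
time_s: 13.8
position: [0.5233, -0.3644, 0.1327]
tool_rot: [[0.06, 0.998, 0.001], [0.998, -0.06, -0.002], [-0.002, 0.001, -1.0]]
ft_force: [0.4, 0.7, 7.3]
grip_width: 0.0268
pos [ 0.5233 -0.3644  0.1327] ft [0.4 0.7 7.3] w 0.0268 t 13.8
turn(tool, units) [0.011 0.011 0.01 ]
shift after turn [ 0.022 -0.008  0.053] | before turn [ 0.022 -0.008  0.053]
```

View pics/s7.png

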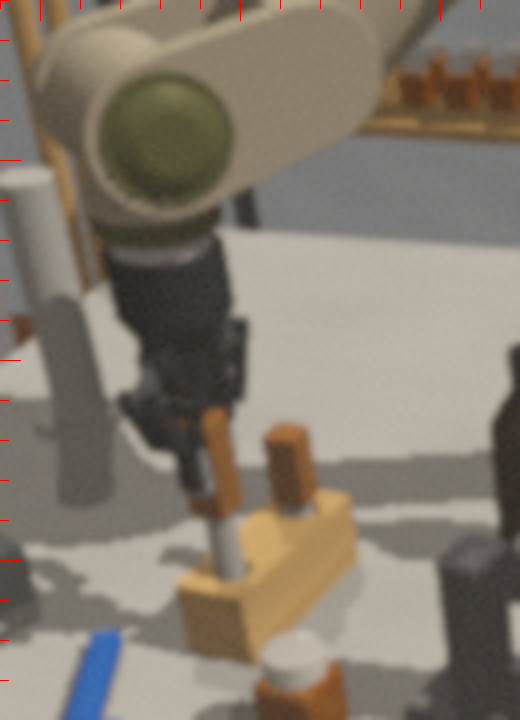

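```bash
cat > bore.py <<'E'
from plan import *
p=np.load("stand.npy"); a=p[2]
sx=np.array([np.cos(a),np.sin(a),0]); sy=np.array([-np.sin(a),np.cos(a),0]); sz=np.array([0,0,1.])
ax=-.5*sx+np.cos(np.pi/6)*sz; low=np.array([p[0],p[1],.085])
y=-sy; z=-ax; RB=np.stack([np.cross(y,z),y,z],1)
def tcp(tipz,L=.1267,off=(0,0)): return low+ax*(tipz+L)
def strain(P): q=np.array(P)-low; return np.array([q@np.cross(sy,ax),q@sy,q@ax])
def tip(L=.1267):
    s=observe(); return strain(np.array(s["position"])+L*np.array(s["tool_rot"])[:,2])
E
python3 - <<'E'
from bore import *
print(RB.round(3),tcp(.13),Rdown(-11.7).round(2))
go([.5233,-.3644,.30],RB)
E
python3 -m pendant '[10,0,0,-0.2,0,0,0,10,0,0,-0.4,0,0,0,10,0,0,-0.5,0,0,0,10,0,0,-0.5,0,0,0,10,0,0,-0.5,0,0,0,10,0,0,-0.5,0,0,0,10,0,0,-0.5,0,0,0,10,0,0,-0.4,0,0,0,10,0,0,0,0,0,0]'
```

```text
[[ 0.176  0.979  0.102]
 [ 0.848 -0.203  0.49 ]
 [ 0.5   -0.    -0.866]] [ 0.55744287 -0.1848309   0.30730872] [[ 0.2   0.98  0.  ]
 [ 0.98 -0.2   0.  ]
 [ 0.    0.   -1.  ]]
pos [ 0.5233 -0.3644  0.1327] ft [-1.8  0.4  5.8] w 0.0271 t 13.85
turn(tool, units) [-0.261  3.754  1.017]
shift after turn [ 1.673e+00 -1.000e-03 -2.899e+00] | before turn [-0.006  0.004 -3.347]
time_s: 14.75
position: [0.5234, -0.3643, 0.3093]
tool_rot: [[0.06, 0.998, 0.003], [0.998, -0.06, -0.003], [-0.003, 0.004, -1.0]]
ft_force: [1.2, -0.5, -2.9]
grip_width: 0.027
```

```bash
python3 -m pendant '[10,0,0,0,-0.052,0.751,0.203,10,0,0,0,-0.052,0.751,0.203,10,0,0,0,-0.052,0.751,0.203,10,0,0,0,-0.052,0.751,0.203,10,0,0,0,-0.052,0.751,0.203,10,0,0,0,0,0,0,10,0,0,0,0,0,0]'
python3 - <<'E'
from bore import *; from h import *
from rig import get_image
go(tcp(.145),RB); print(np.round(observe()["q"],1))
d=get_image("scene"); crop(d,140,40,330,240,3,"pics/s8.png")
E
```

```text
time_s: 15.45
position: [0.523, -0.3643, 0.3053]
tool_rot: [[0.177, 0.979, 0.099], [0.848, -0.203, 0.49], [0.5, -0.003, -0.866]]
ft_force: [0.3, 0.8, -3.3]
grip_width: 0.027
pos [ 0.523  -0.3643  0.3053] ft [ 0.3  0.8 -3.3] w 0.027 t 15.45
turn(tool, units) [-0.018 -0.    -0.01 ]
shift after turn [ 3.185 -0.054  1.492] | before turn [ 3.185 -0.055  1.492]
[-54.3  37.1  41.2  25.2 120.5 -33.2]
```

View pics/s8.png

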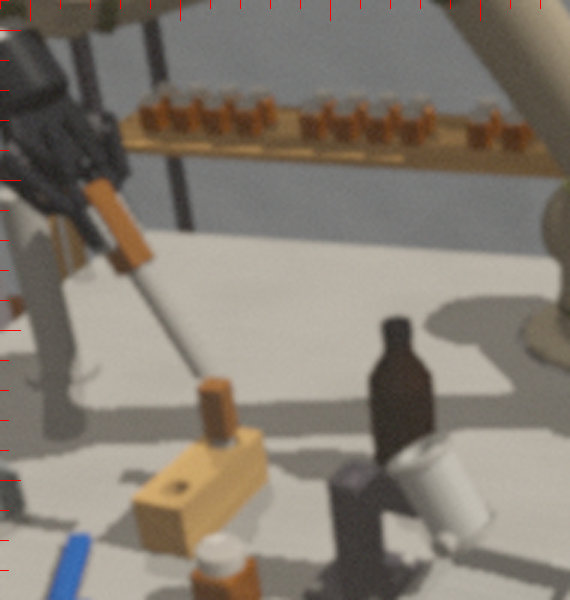

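```bash
python3 -m pendant '[10,0.455,-0.008,0,0,0,0,10,0.455,-0.008,0,0,0,0,10,0.455,-0.008,0,0,0,0,10,0.455,-0.008,0,0,0,0,10,0.455,-0.008,0,0,0,0,10,0.455,-0.008,0,0,0,0,10,0.455,-0.008,0,0,0,0,10,0,0,0.4,0,0,0,10,0,0,0.4,0,0,0,10,0,0,0.4,0,0,0,10,0,0,0.3,0,0,0,10,0,0,0,0,0,0]'
python3 - <<'E'
from bore import *; from h import *
from rig import get_image
go(tcp(.145),RB); print(np.round(observe()["q"],1), "tip",tip())
d=get_image("scene"); np.savez("s9.npz",**d); crop(d,230,100,310,220,6,"pics/s9.png")
d=get_image("top"); np.savez("t9.npz",**d);crop(d,310,120,430,240,6,"pics/t9.png")
E
```

```text
time_s: 16.7
position: [0.5557, -0.1891, 0.3214]
tool_rot: [[0.175, 0.98, 0.098], [0.847, -0.201, 0.492], [0.502, -0.003, -0.865]]
ft_force: [0.7, 0.5, -3.4]
grip_width: 0.0269
pos [ 0.5557 -0.1891  0.3214] ft [ 0.7  0.5 -3.4] w 0.0269 t 16.7
turn(tool, units) [-0.028 -0.014  0.005]
shift after turn [-0.062  0.016 -0.012] | before turn [-0.062  0.016 -0.012]
[-41.7  27.3  56.4  27.5 110.4 -23.6] tip [0.00336668 0.00132514 0.14442251]
```

View pics/s9.png

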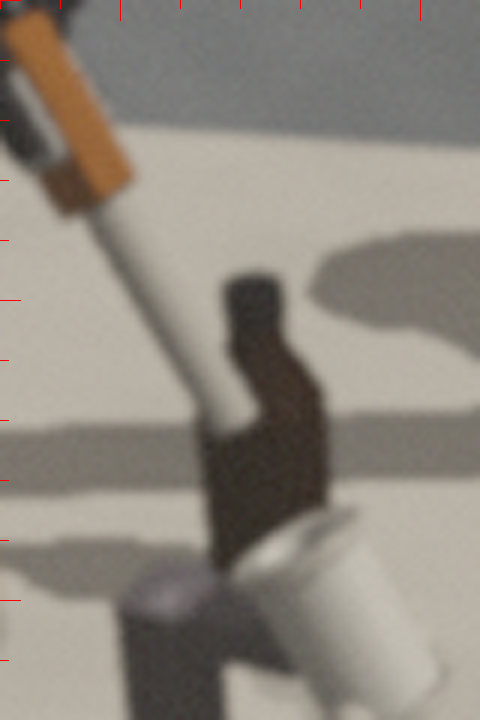

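View pics/t9.png

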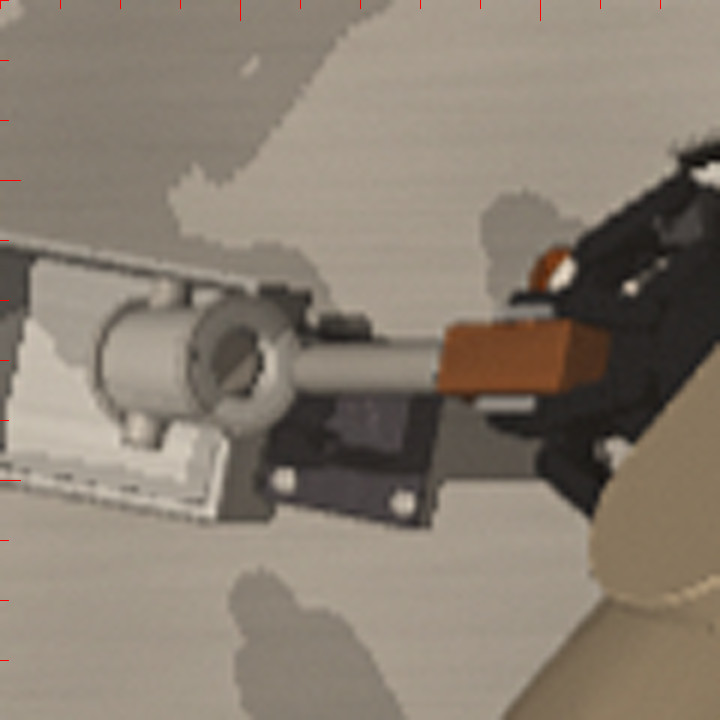

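```bash
cat > ov.py <<'E'
from bore import *; from h import *
import sys
def overlay(d,box,k,f,L=.1267):
    s=observe(); R=np.array(s["tool_rot"]); T=np.array(s["position"])+L*R[:,2]
    x0,y0,x1,y1=box; crop(d,*box,k,f); im=cv2.imread(f)
    t=np.linspace(0,2*np.pi,40)[:,None]
    rr=lambda c,u,v,r:c+r*(np.cos(t)*u+np.sin(t)*v)
    bx=np.cross(sy,ax)
    for c,u,v,r,col in((T,R[:,0],R[:,1],.011,(255,0,0)),(T-.105*R[:,2],R[:,0],R[:,1],.011,(255,0,0)),(low+.09*ax,bx,sy,.016,(0,255,0)),(low+.09*ax,bx,sy,.0315,(0,255,0)),(low,bx,sy,.0315,(0,200,0))):
        q=((proj(d,rr(c,u,v,r))-[x0,y0]+.5)*k).astype(np.int32); cv2.polylines(im,[q],False,col,1)
    cv2.imwrite(f,im)
E
python3 - <<'E'
from ov import *
overlay(load("s9.npz"),(230,100,310,220),6,"pics/s10.png"); overlay(load("t9.npz"),(310,140,430,240),6,"pics/t10.png")
E
```

```text
(no output)
```

View pics/s10.png

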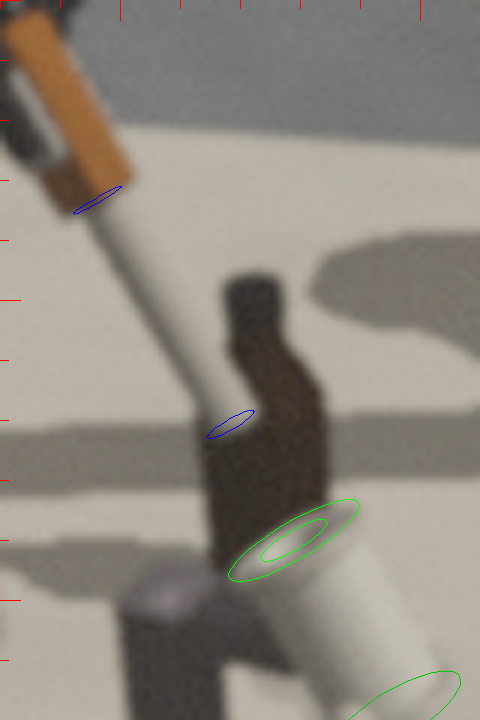

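View pics/t10.png

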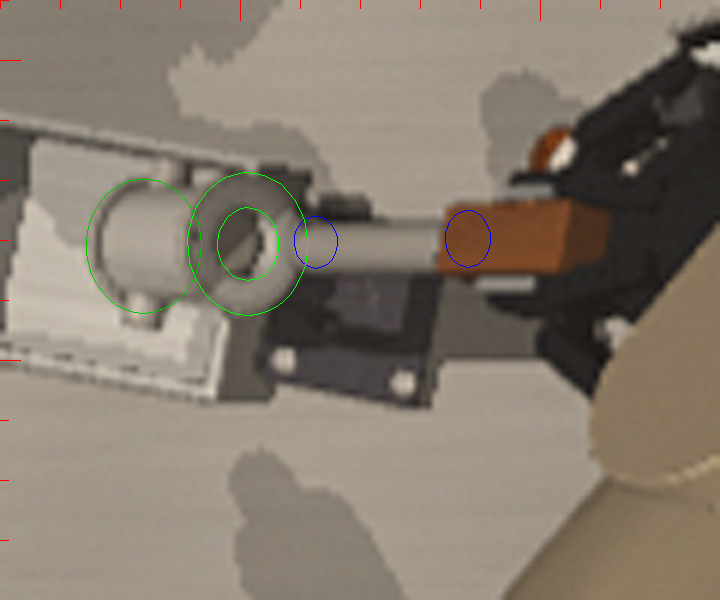

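```bash
python3 -m pendant '[10,-0.055,0.016,0,0,0,0,10,0,0,0.2,0,0,0,10,0,0,0.2,0,0,0,10,0,0,0.2,0,0,0,10,0,0,0,0,0,0]'
python3 - <<'E'
from ov import *
from rig import get_image
print(tip(),tip(0)[:2]); go(tcp(.145),RB)
d=get_image("top"); np.savez("t9.npz",**d); overlay(d,(310,140,430,240),6,"pics/t11.png")
d=get_image("scene"); np.savez("s9.npz",**d); overlay(d,(230,130,330,220),6,"pics/s11.png")
E
```

```text
time_s: 17.3
position: [0.559, -0.1785, 0.2925]
tool_rot: [[0.177, 0.979, 0.098], [0.846, -0.202, 0.493], [0.503, -0.004, -0.865]]
ft_force: [-0.4, -1.0, -3.6]
grip_width: 0.0268
[-0.00133915  0.00027925  0.11394622] [-0.00171726 -0.00026069]
pos [ 0.559  -0.1785  0.2925] ft [-0.4 -1.  -3.6] w 0.0268 t 17.3
turn(tool, units) [-0.031 -0.021 -0.01 ]
shift after turn [ 0.034 -0.005 -0.621] | before turn [ 0.036 -0.008 -0.621]
```

View pics/t11.png

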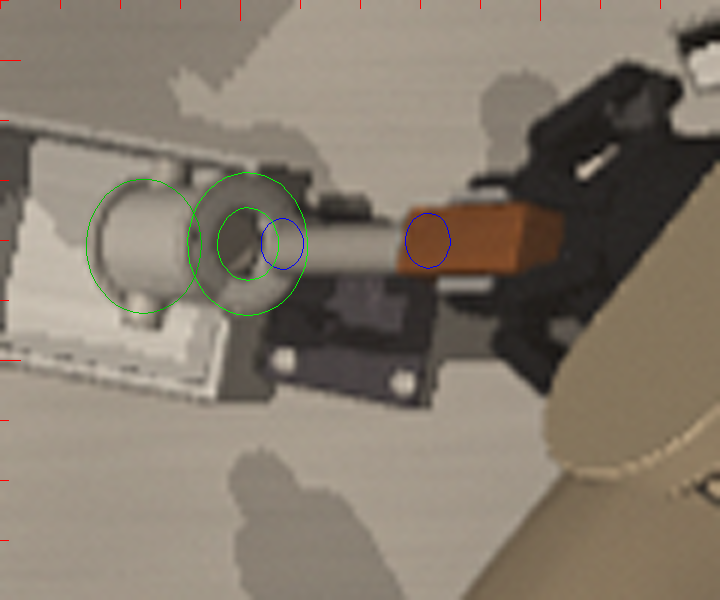

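View pics/s11.png

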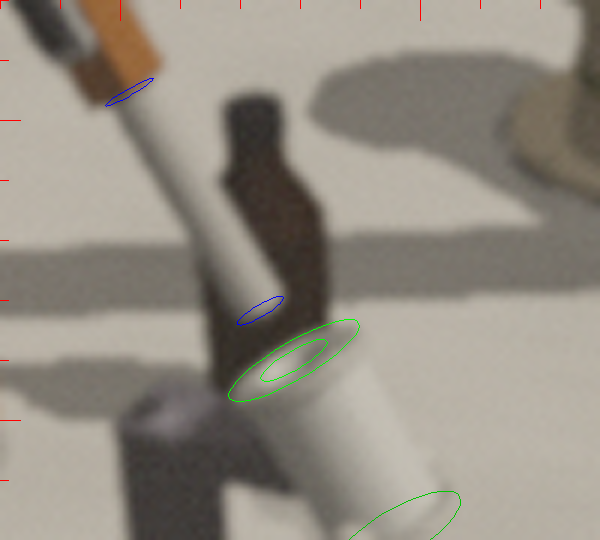

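```bash
python3 -m pendant '[10,0.03,0,0.1,0,0,0,10,0,0,0.15,0,0,0,10,0,0,0.15,0,0,0,10,0,0,0.18,0,0,0,10,0,0,0,0,0,0,10,0,0,0,0,0,0]'
python3 - <<'E'
from ov import *
from rig import get_image
print(tip(),tip(0)[:2]); go(tcp(.085),RB)
d=get_image("top"); np.savez("t9.npz",**d); overlay(d,(310,140,430,240),6,"pics/t12.png")
E
```

```text
time_s: 18.0
position: [0.5625, -0.1638, 0.2696]
tool_rot: [[0.176, 0.979, 0.1], [0.847, -0.203, 0.491], [0.501, -0.002, -0.865]]
ft_force: [0.3, -0.4, -3.0]
grip_width: 0.027
[ 4.07639917e-05 -4.22754225e-04  8.65701380e-02] [-0.00016085 -0.00065485]
pos [ 0.5625 -0.1638  0.2696] ft [ 0.3 -0.4 -3. ] w 0.027 t 18.0
turn(tool, units) [-0.013 -0.011 -0.004]
shift after turn [ 0.003 -0.013  0.031] | before turn [ 0.003 -0.013  0.031]
```

View pics/t12.png

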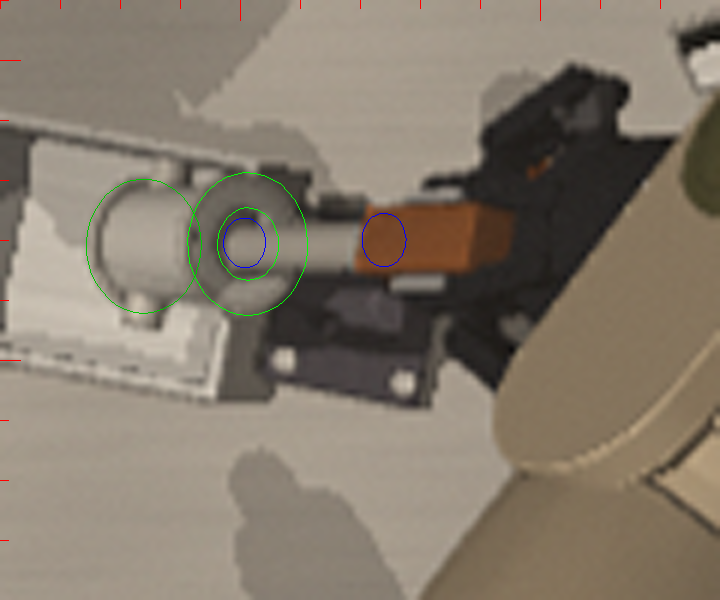

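```bash
python3 -m pendant '[10,0,0,0.06,0,0,0,10,0,0,0.06,0,0,0,10,0,0,0.06,0,0,0,10,0,0,0.06,0,0,0,10,0,0,0.06,0,0,0,10,0,0,0.06,0,0,0,10,0,0,0,0,0,0]'; python3 -c "
from bore import *
print(tip(),tip(0)[:2],observe()['ft_force'])"; python3 -m pendant '[10,0,0,0.06,0,0,0,10,0,0,0.06,0,0,0,10,0,0,0.06,0,0,0,10,0,0,0.06,0,0,0,10,0,0,0.06,0,0,0,10,0,0,0.06,0,0,0,10,0,0,0,0,0,0]'
python3 - <<'E'
from ov import *
from rig import get_image
print(tip(),tip(0)[:2],observe()['ft_force']); go(tcp(.01),RB)
d=get_image("scene"); np.savez("s9.npz",**d); overlay(d,(230,130,330,250),6,"pics/s13.png",L=.1267)
E
```

```text
time_s: 18.75
position: [0.5642, -0.1552, 0.2541]
tool_rot: [[0.177, 0.979, 0.101], [0.847, -0.203, 0.491], [0.501, -0.002, -0.865]]
ft_force: [-0.0, -0.1, -3.7]
grip_width: 0.0269
[-8.43362334e-05 -4.34154485e-04  6.87396738e-02] [-0.00025989 -0.00059068] [-2.75157093e-03 -5.15021821e-02 -3.65876420e+00]
time_s: 19.45
position: [0.5657, -0.1456, 0.2374]
tool_rot: [[0.177, 0.979, 0.098], [0.846, -0.202, 0.492], [0.502, -0.004, -0.865]]
ft_force: [0.4, -0.6, -3.2]
grip_width: 0.0265
[5.69217322e-05 4.19099244e-04 4.94446662e-02] [-2.46508740e-04 -8.67078115e-05] [ 0.40576051 -0.61814906 -3.16607008]
pos [ 0.5657 -0.1456  0.2374] ft [ 0.4 -0.6 -3.2] w 0.0265 t 19.45
turn(tool, units) [-0.029 -0.017 -0.011]
shift after turn [ 0.005 -0.002  0.789] | before turn [0.003 0.001 0.789]
```

View pics/s13.png

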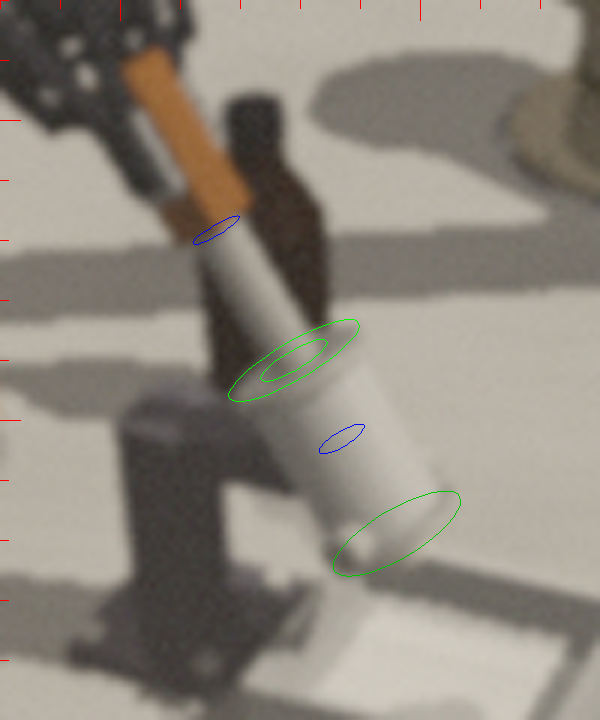

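Run:
```python
from ov import *
d=load("s9.npz"); crop(d,270,190,350,260,9,"pics/s14.png")
from rig import get_image
d=get_image("top"); np.savez("t9.npz",**d); crop(d,240,140,400,240,5,"pics/t14.png")
```

```text
(no output)
```

View pics/s14.png

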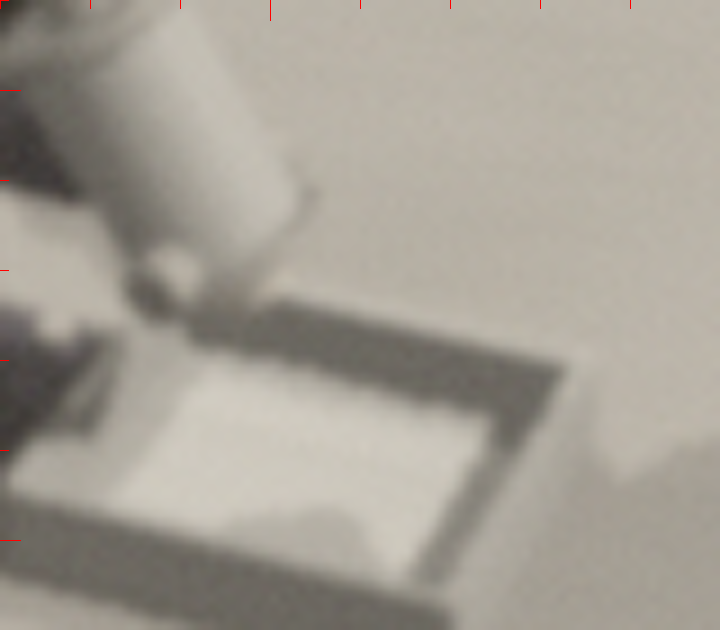

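View pics/t14.png

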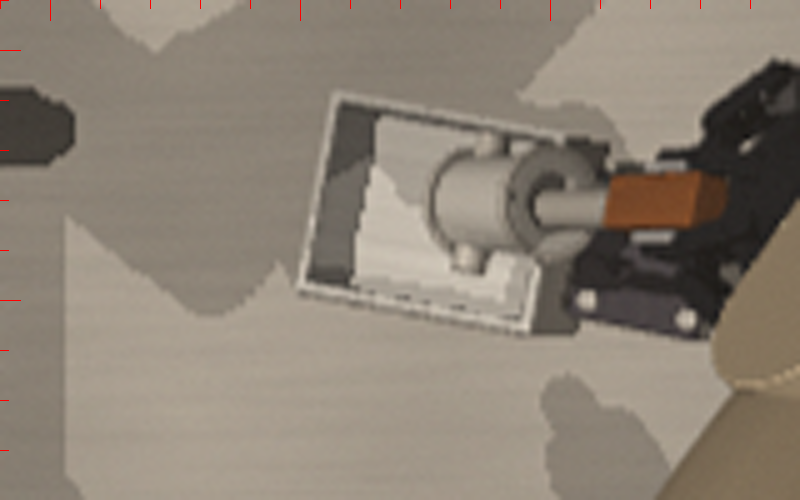

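Run:
```python
from ov import *
overlay(load("t9.npz"),(310,140,430,240),6,"pics/t15.png")
```

```text
(no output)
```

View pics/t15.png

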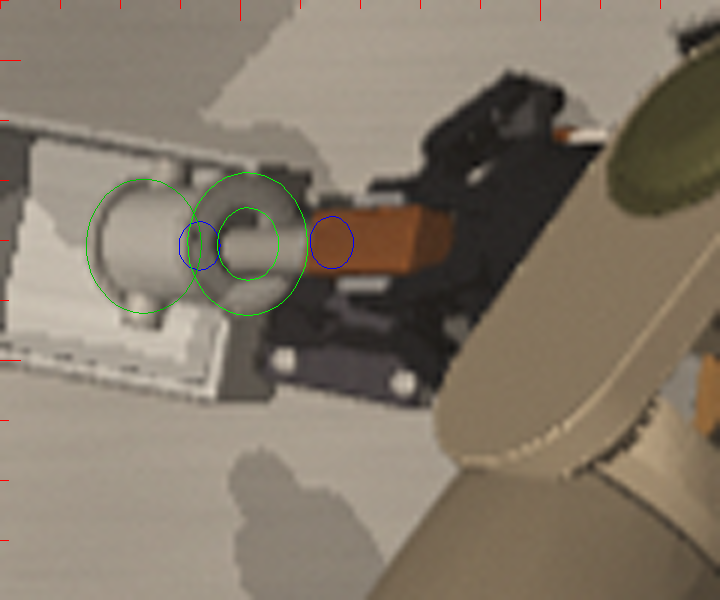

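```bash
python3 -m pendant '[10,0,0,0.06,0,0,0,10,0,0,0.06,0,0,0,10,0,0,0.06,0,0,0,10,0,0,0.06,0,0,0,10,0,0,0.06,0,0,0,10,0,0,0.06,0,0,0,10,0,0,0,0,0,0]'
python3 - <<'E'
from ov import *
from rig import get_image
print(tip(),tip(0)[:2],observe()['ft_force']); go(tcp(.01),RB)
d=get_image("scene"); np.savez("s9.npz",**d); crop(d,270,190,350,260,9,"pics/s16.png")
E
```

```text
time_s: 20.25
position: [0.5676, -0.1368, 0.2219]
tool_rot: [[0.177, 0.979, 0.099], [0.846, -0.203, 0.492], [0.502, -0.004, -0.865]]
ft_force: [0.5, -0.0, -3.8]
grip_width: 0.0267
[0.00012072 0.00021597 0.0314921 ] [-0.00019093 -0.00021256] [ 0.47851633 -0.02261586 -3.83088087]
pos [ 0.5676 -0.1368  0.2219] ft [ 0.5 -0.  -3.8] w 0.0267 t 20.25
turn(tool, units) [-0.024 -0.018 -0.01 ]
shift after turn [ 0.004 -0.004  0.43 ] | before turn [ 0.003 -0.003  0.43 ]
```

View pics/s16.png

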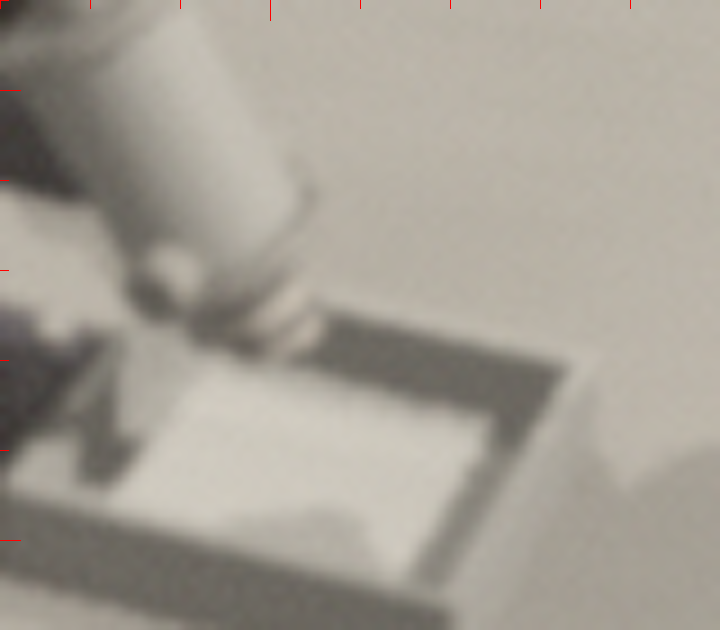

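```bash
python3 -m pendant '[10,0,0,0.06,0,0,0,10,0,0,0.06,0,0,0,10,0,0,0.06,0,0,0,10,0,0,0.06,0,0,0,10,0,0,0.06,0,0,0,10,0,0,0.06,0,0,0,10,0,0,0.06,0,0,0,10,0,0,0.06,0,0,0,10,0,0,0.06,0,0,0,10,0,0,0,0,0,0,10,0,0,0,0,0,0]'
python3 - <<'E'
from ov import *
from rig import get_image
print(tip(),tip(0)[:2],observe()['ft_force']); go(tcp(.01),RB)
d=get_image("scene"); np.savez("s9.npz",**d); crop(d,260,180,350,260,8,"pics/s17.png")
E
```

```text
time_s: 21.4
position: [0.5712, -0.1239, 0.1988]
tool_rot: [[0.177, 0.979, 0.101], [0.847, -0.204, 0.491], [0.502, -0.001, -0.865]]
ft_force: [5.7, -0.0, -6.7]
grip_width: 0.0271
[ 9.56066109e-05 -9.99006713e-04  4.82399240e-03] [-0.00016117 -0.00108762] [ 5.69467908 -0.01370975 -6.67765543]
pos [ 0.5712 -0.1239  0.1988] ft [ 5.7 -0.  -6.7] w 0.0271 t 21.4
turn(tool, units) [-0.005 -0.015 -0.006]
shift after turn [ 0.003 -0.022 -0.104] | before turn [ 0.003 -0.022 -0.104]
```

View pics/s17.png

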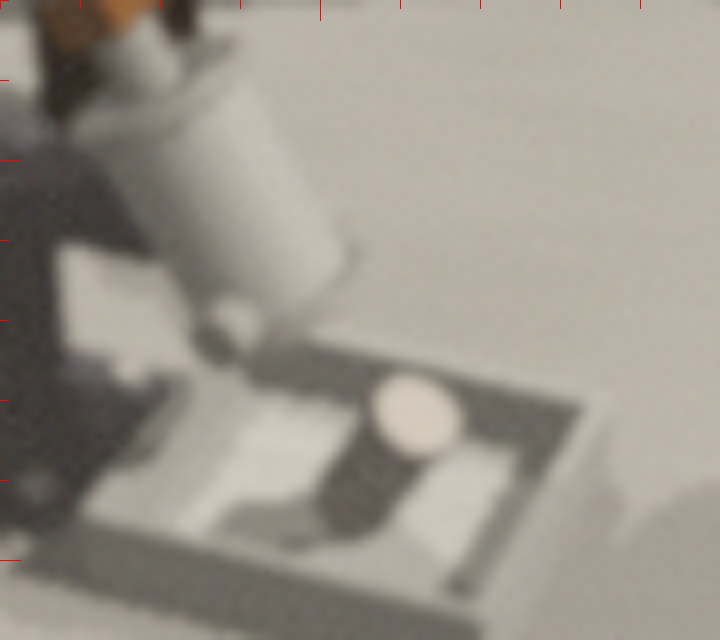

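Run:
```python
from ov import *
from rig import get_image
d=get_image("top"); np.savez("t9.npz",**d); crop(d,280,140,380,220,8,"pics/t17.png")
d=load("s9.npz"); P=cloud(d)
for v in range(226,246,3): print(v,[tuple(P[v,u].round(3)) for u in range(302,320,4)])
```

```text
226 [(np.float64(0.528), np.float64(-0.055), np.float64(0.019)), (np.float64(0.533), np.float64(-0.043), np.float64(0.025)), (np.float64(0.535), np.float64(-0.031), np.float64(0.028)), (np.float64(0.538), np.float64(-0.019), np.float64(0.031)), (np.float64(0.537), np.float64(-0.008), np.float64(0.032))]
229 [(np.float64(0.529), np.float64(-0.055), np.float64(0.009)), (np.float64(0.603), np.float64(-0.028), np.float64(0.069)), (np.float64(0.6), np.float64(-0.018), np.float64(0.068)), (np.float64(0.596), np.float64(-0.008), np.float64(0.066)), (np.float64(0.537), np.float64(-0.008), np.float64(0.022))]
232 [(np.float64(0.54), np.float64(-0.053), np.float64(0.007)), (np.float64(0.61), np.float64(-0.027), np.float64(0.065)), (np.float64(0.609), np.float64(-0.016), np.float64(0.066)), (np.float64(0.604), np.float64(-0.007), np.float64(0.063)), (np.float64(0.539), np.float64(-0.008), np.float64(0.013))]
235 [(np.float64(0.6), np.float64(-0.04), np.float64(0.045)), (np.float64(0.612), np.float64(-0.026), np.float64(0.057)), (np.float64(0.616), np.float64(-0.015), np.float64(0.061)), (np.flo
[... 321 characters left out ...]
oat64(-0.015), np.float64(0.007)), (np.float64(0.556), np.float64(-0.005), np.float64(0.005))]
241 [(np.float64(0.606), np.float64(-0.039), np.float64(0.03)), (np.float64(0.611), np.float64(-0.027), np.float64(0.036)), (np.float64(0.607), np.float64(-0.017), np.float64(0.034)), (np.float64(0.573), np.float64(-0.013), np.float64(0.007)), (np.float64(0.569), np.float64(-0.002), np.float64(0.006))]
244 [(np.float64(0.607), np.float64(-0.039), np.float64(0.021)), (np.float64(0.606), np.float64(-0.028), np.float64(0.021)), (np.float64(0.588), np.float64(-0.021), np.float64(0.008)), (np.float64(0.584), np.float64(-0.011), np.float64(0.006)), (np.float64(0.583), np.float64(0.0), np.float64(0.006))]
```

View pics/t17.png

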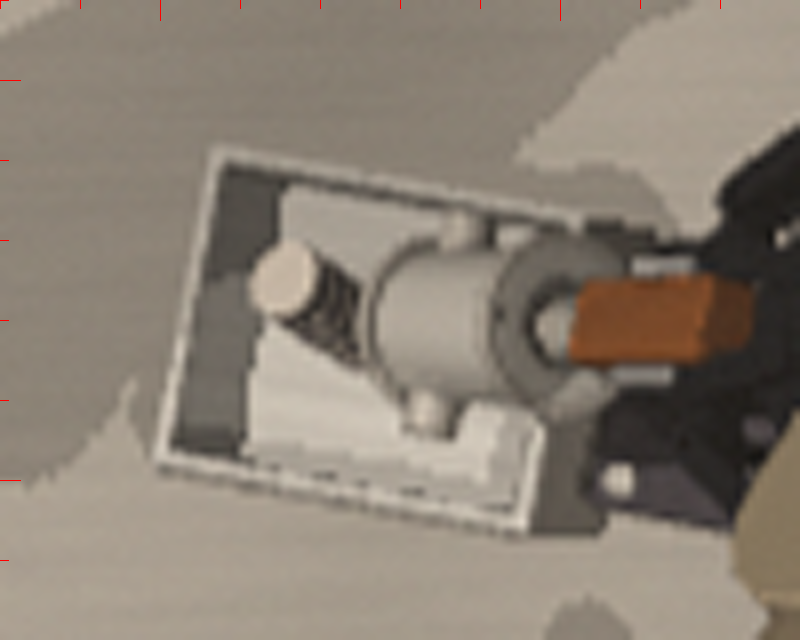

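```bash
python3 -m pendant '[10,0,0,-0.1,0,0,0,10,0,0,-0.2,0,0,0,10,0,0,0,0,0,0]'
python3 - <<'E'
from ov import *
from rig import get_image
print(tip(),tip(0)[:2],observe()['ft_force']); go(tcp(.15),RB)
d=get_image("scene"); np.savez("s9.npz",**d); crop(d,260,180,350,260,8,"pics/s18.png")
E
```

```text
time_s: 21.8
position: [0.5688, -0.1316, 0.2128]
tool_rot: [[0.176, 0.979, 0.1], [0.847, -0.203, 0.491], [0.501, -0.002, -0.865]]
ft_force: [-0.4, -0.2, -3.3]
grip_width: 0.0269
[ 8.89604610e-05 -5.37865716e-05  2.09372883e-02] [-0.00010722 -0.00035371] [-0.38681193 -0.23652633 -3.26777811]
pos [ 0.5688 -0.1316  0.2128] ft [-0.4 -0.2 -3.3] w 0.0269 t 21.8
turn(tool, units) [-0.017 -0.011 -0.005]
shift after turn [ 2.000e-03 -7.000e-03 -2.581e+00] | before turn [ 0.006 -0.013 -2.581]
```

View pics/s18.png

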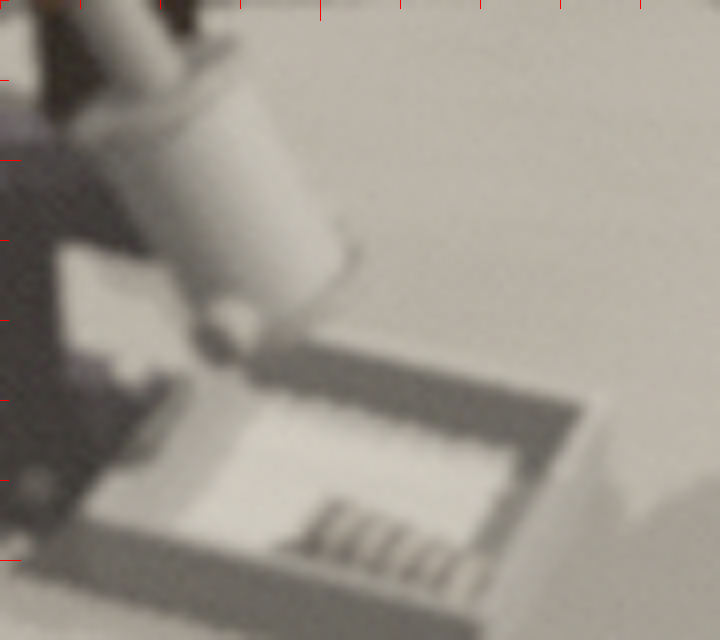

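```bash
python3 -m pendant '[10,0,0,-0.3,0,0,0,10,0,0,-0.3,0,0,0,10,0,0,-0.3,0,0,0,10,0,0,-0.3,0,0,0,10,0,0,-0.3,0,0,0,10,0,0,-0.3,0,0,0,10,0,0,-0.3,0,0,0,10,0,0,-0.3,0,0,0,10,0,0,-0.3,0,0,0,10,0,0,-0.3,0,0,0,10,0,0,0,0,0,0]';  python3 - <<'E'
from ov import *
print(tip()); go([.5233,-.3644,.3093],Rdown(-3.5))
E
```

```text
time_s: 22.95
position: [0.5539, -0.2056, 0.3429]
tool_rot: [[0.176, 0.979, 0.101], [0.847, -0.203, 0.491], [0.501, -0.001, -0.866]]
ft_force: [-0.5, 0.1, -4.5]
grip_width: 0.027
[-0.00035068 -0.00067927  0.17139041]
pos [ 0.5539 -0.2056  0.3429] ft [-0.5  0.1 -4.5] w 0.027 t 22.95
turn(tool, units) [ 0.263 -3.75  -1.007]
shift after turn [-3.207 -0.417  0.672] | before turn [-3.135  0.046 -1.037]
```

```bash
python3 -m pendant '[10,-0.392,0.006,-0.13,0,0,0,10,-0.392,0.006,-0.13,0,0,0,10,-0.392,0.006,-0.13,0,0,0,10,-0.392,0.006,-0.13,0,0,0,10,-0.392,0.006,-0.13,0,0,0,10,-0.392,0.006,-0.13,0,0,0,10,-0.392,0.006,-0.13,0,0,0,10,-0.392,0.006,-0.13,0,0,0,10,0,0,0,0,0,0]'; python3 -m pendant '[10,0,0,0,0.053,-0.75,-0.201,10,0,0,0,0.053,-0.75,-0.201,10,0,0,0,0.053,-0.75,-0.201,10,0,0,0,0.053,-0.75,-0.201,10,0,0,0,0.053,-0.75,-0.201,10,0,0,0,0,0,0,10,0,0,0,0,0,0]'
python3 - <<'E'
from ov import *
from rig import get_image
go([.5233,-.3644,.2],Rdown(-3.5))
d=get_image("scene"); np.savez("s9.npz",**d); crop(d,150,100,230,230,5,"pics/s20.png")
d=get_image("top"); np.savez("t9.npz",**d); crop(d,400,160,480,250,8,"pics/t20.png")
E
```

```text
time_s: 23.85
position: [0.5225, -0.3673, 0.3069]
tool_rot: [[0.18, 0.979, 0.1], [0.846, -0.206, 0.492], [0.502, -0.003, -0.865]]
ft_force: [0.5, -0.3, -4.4]
grip_width: 0.0266
time_s: 24.55
position: [0.5236, -0.3636, 0.3089]
tool_rot: [[0.061, 0.998, -0.0], [0.998, -0.061, 0.004], [0.004, -0.001, -1.0]]
ft_force: [0.2, 0.4, -3.6]
grip_width: 0.0265
pos [ 0.5236 -0.3636  0.3089] ft [ 0.2  0.4 -3.6] w 0.0265 t 24.55
turn(tool, units) [-0.005 -0.027  0.   ]
shift after turn [-0.017 -0.005  2.178] | before turn [-0.025 -0.003  2.177]
```

View pics/s20.png

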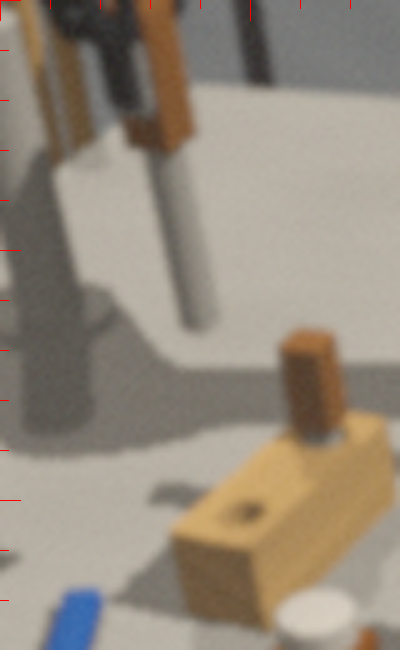

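View pics/t20.png

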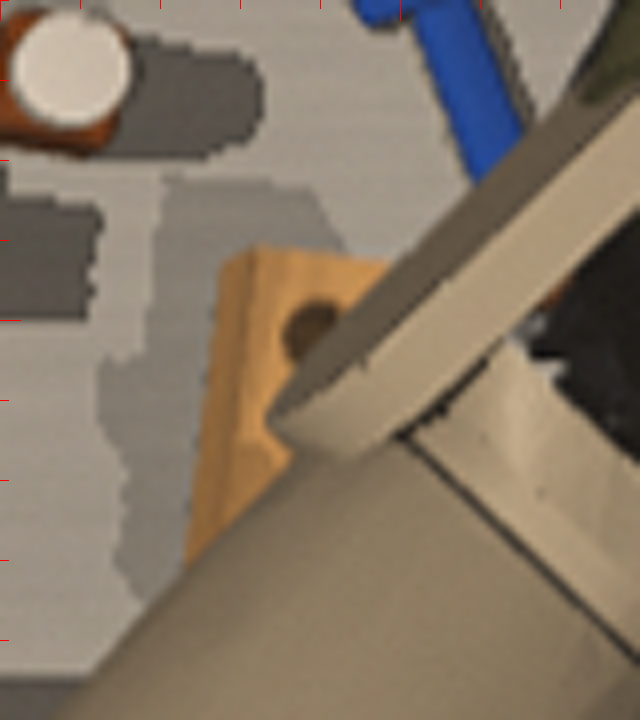

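Run:
```python
from h import *
s=load("s9.npz");t=load("t9.npz")
print(at(t,439.4-.4,201.2-.4,.06),at(s,199,202.6,.06)); print(proj(t,[.5233,-.3644,.06]),proj(s,[.5233,-.3644,.06]),proj(s,[.5236,-.3636,.1822]))
```

```text
[ 0.52253882 -0.36031029  0.06      ] [ 0.52321328 -0.35907803  0.06      ]
[[440.42411731 200.50969418]] [[197.25365091 202.4383608 ]] [[189.68484258 164.98037958]]
```

```bash
python3 -m pendant '[10,0,-0.016,0.4,0,-0.02,0,10,0,0,0.5,0,0,0,10,0,0,0.5,0,0,0,10,0,0,0.5,0,0,0,10,0,0,0.3,0,0,0,10,0,0,0,0,0,0]'
python3 - <<'E'
from ov import *
from rig import get_image
go([.5228,-.3632,.133],Rdown(-3.5))
d=get_image("scene"); np.savez("s9.npz",**d); crop(d,150,100,230,230,5,"pics/s21.png")
E
```

```text
time_s: 25.25
position: [0.5216, -0.3644, 0.1959]
tool_rot: [[0.063, 0.998, -0.005], [0.998, -0.063, 0.003], [0.003, -0.005, -1.0]]
ft_force: [-0.6, 1.1, -3.6]
grip_width: 0.0268
pos [ 0.5216 -0.3644  0.1959] ft [-0.6  1.1 -3.6] w 0.0268 t 25.25
turn(tool, units) [-0.035 -0.021 -0.013]
shift after turn [0.026 0.022 1.258] | before turn [0.022 0.029 1.258]
```

View pics/s21.png

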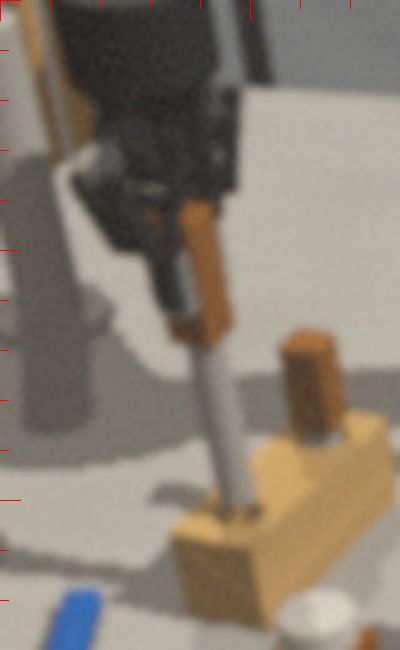

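```bash
python3 -m pendant '[10,0.022,0.022,0,0,0,0,10,0,0,0.15,0,0,0,10,0,0,0.15,0,0,0,10,0,0,0.15,0,0,0,10,0,0,0,0,0,0]'
python3 - <<'E'
from ov import *
go([.5228,-.3632,.134],Rdown(-3.5))
E
```

```text
time_s: 25.8
position: [0.5233, -0.3628, 0.1748]
tool_rot: [[0.061, 0.998, -0.003], [0.998, -0.061, -0.0], [-0.0, -0.003, -1.0]]
ft_force: [-0.5, 0.6, -3.7]
grip_width: 0.0269
pos [ 0.5233 -0.3628  0.1748] ft [-0.5  0.6 -3.7] w 0.0269 t 25.8
turn(tool, units) [-0.021  0.002  0.001]
shift after turn [-0.009 -0.01   0.816] | before turn [-0.008 -0.007  0.816]
```

Tip is 12 mm into the socket with no contact force; continuing.

```bash
python3 -m pendant '[10,0,0,0.2,0,0,0,10,0,0,0.2,0,0,0,10,0,0,0.2,0,0,0,10,0,0,0.1,0,0,0,10,0,0,0.06,0,0,0,10,0,0,0,0,0,0]'
python3 - <<'E'
from ov import *
go([.5228,-.3632,.133],Rdown(-3.5))
E
```

```text
time_s: 26.4
position: [0.5236, -0.3632, 0.1379]
tool_rot: [[0.061, 0.998, -0.001], [0.998, -0.061, -0.002], [-0.002, -0.001, -1.0]]
ft_force: [0.5, 0.8, -4.3]
grip_width: 0.0269
pos [ 0.5236 -0.3632  0.1379] ft [ 0.5  0.8 -4.3] w 0.0269 t 26.4
turn(tool, units) [-0.01   0.012  0.001]
shift after turn [-0.    -0.017  0.098] | before turn [-0.    -0.016  0.098]
```

```bash
python3 -m pendant '[10,0,0,0.05,0,0,0,10,0,0,0.04,0,0,0,10,0,0,0,0,0,0]'; python3 -m pendant '[50,0,0,0,0,0,0,80,0,0,0,0,0,0,80,0,0,0,0,0,0,80,0,0,0,0,0,0,80,0,0,-0.2,0,0,0,80,0,0,-0.5,0,0,0,80,0,0,-0.8,0,0,0,80,0,0,-0.8,0,0,0,80,0,0,-0.8,0,0,0,80,0,0,-0.8,0,0,0,80,0,0,0,0,0,0]'
python3 - <<'E'
from ov import *
from rig import get_image
go([.5228,-.3632,.133],Rdown(-3.5))
d=get_image("scene"); np.savez("s9.npz",**d); crop(d,150,120,350,260,4,"pics/s22.png")
d=get_image("top"); np.savez("t9.npz",**d); crop(d,280,120,480,270,4,"pics/t22.png")
E
```

```text
time_s: 26.7
position: [0.5236, -0.3632, 0.1336]
tool_rot: [[0.061, 0.998, -0.001], [0.998, -0.061, -0.002], [-0.002, -0.001, -1.0]]
ft_force: [-0.3, 0.3, -2.9]
grip_width: 0.0267
time_s: 27.8
position: [0.5245, -0.3634, 0.3359]
tool_rot: [[0.061, 0.998, 0.007], [0.998, -0.061, -0.01], [-0.01, 0.008, -1.0]]
ft_force: [0.6, -0.8, -0.3]
grip_width: 0.08
pos [ 0.5245 -0.3634  0.3359] ft [ 0.6 -0.8 -0.3] w 0.08 t 27.8
turn(tool, units) [0.057 0.072 0.002]
shift after turn [ 3.000e-03 -3.400e-02  4.057e+00] | before turn [ 0.043 -0.066  4.057]
```

View pics/s22.png

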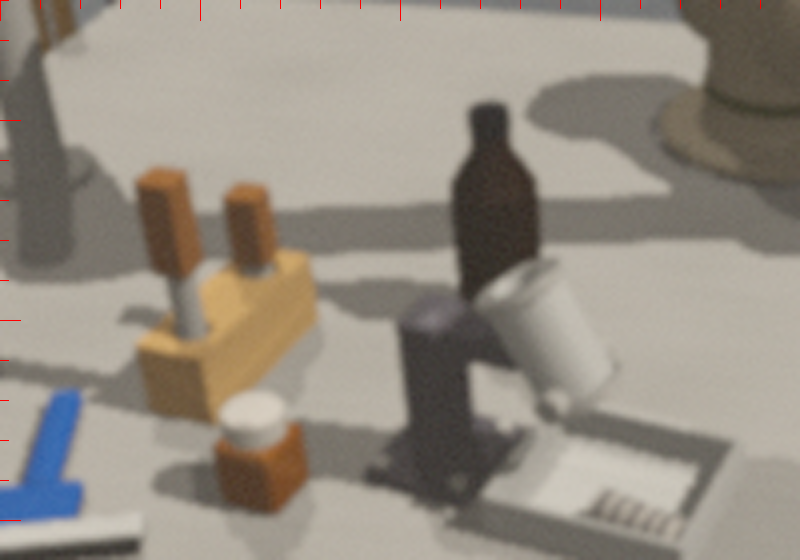

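View pics/t22.png

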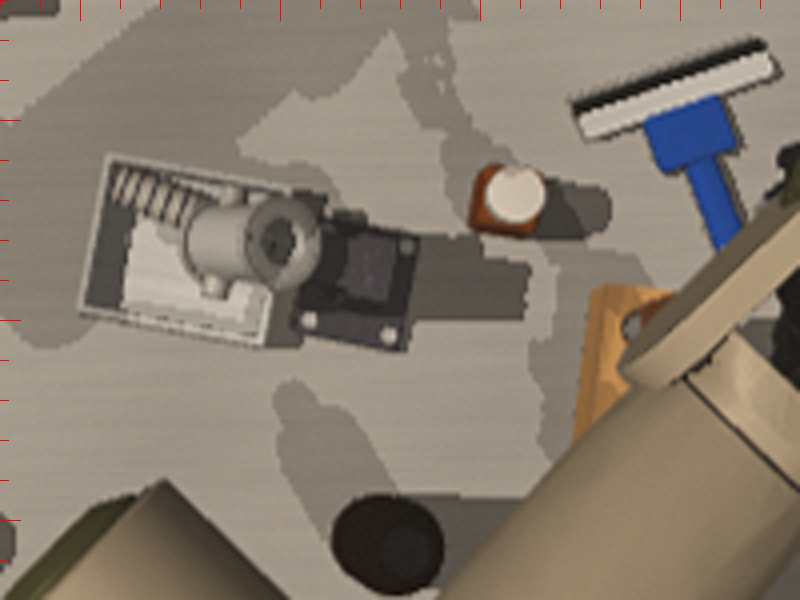

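Run:
```python
from bore import *; from h import *
t=load("t9.npz")
c=[at(t,280+u/4-.4,120+v/4-.4,.032) for u,v in((108,155),(80,314),(265,347))]
print(np.round(c,4)); ctr=(c[0]+c[2])/2; e=(c[2]-c[1]); print(np.linalg.norm(e),np.linalg.norm(c[1]-c[0])); e/=np.linalg.norm(e)
D=low-ctr; print("mouth in pan",D@e, D@np.array([-e[1],e[0],0]))
t0=load("top0.npz"); P0=cloud(t0);P=cloud(t)
for n,b,h in(("jarC",(395,155,420,185),(.06,.09)),("bottle",(355,235,400,275),(.1,.2))):
    for q in(P0,P):
        Q=q[b[1]:b[3],b[0]:b[2]].reshape(-1,3);Q=Q[(Q[:,2]>h[0])&(Q[:,2]<h[1])];print(n,Q.mean(0).round(4))
s=load("s9.npz"); Q=cloud(s)[140:200,170:215].reshape(-1,3);Q=Q[(Q[:,2]>.178)&(Q[:,2]<.2)];print("drift top",Q.mean(0))
close=0
```

```text
[[ 0.657   0.018   0.032 ]
 [ 0.5396  0.0403  0.032 ]
 [ 0.513  -0.0949  0.032 ]]
0.13786655802628425 0.11951926155590406
mouth in pan 0.020576739971620777 0.0025222875040063868
jarC [ 0.6174 -0.2735  0.0717]
jarC [ 0.6172 -0.2736  0.071 ]
bottle [ 0.3725 -0.1719  0.1429]
bottle [ 0.3725 -0.172   0.1431]
drift top [ 0.52740238 -0.36191064  0.1848032 ]
```

```bash
python3 -c "
from rig import *
print(close_job()); print(observe()['time_s'])"
```

```text
the job is handed in; nothing more can be done
None
the job is handed in; nothing more can be done
```

I set the pan under the lower mouth, pushed the cartridge out into it with the drift, stood the drift back in its socket, and handed the job in at about 28 s.

- **Pan:** it has stayed put, with the lower mouth about 21 mm along x and 3 mm along y from its centre. Both are well inside the limits.
- **Cartridge:** it landed on end at first, then toppled. It now lies flat in the pan beside one wall.
- **Drift:** it is upright in its original socket. Its top is at 0.185 m, so the foot is on the socket floor.
- **Bystanders:** jar_c and the bottle measure within 1 mm of where they started. I judged the tamper and squeegee by eye only, and they look unmoved. I did not recheck jar_a, jar_b or the bung ring, though the pan passed close to jar_b on its way.
- **Robot:** the gripper is open and clear, about 0.15 m above the drift.

No check failed. The two cameras disagreed by 2–4 mm on the rack, and early readings of the socket hole by up to 4 mm. The drift still went into the bore and the socket without pressing on either. A brief 6 N sideways push showed at the end of the stroke and was gone as soon as the drift backed off.

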